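# Screw the shelf's support foot down onto its bearing pad

### The arm

A 7-joint arm with a two-finger parallel gripper is mounted at the origin on a cart in front of the work surface, level with it; the furniture and walls round the work are solid. World frame = base frame: x ahead of the robot, y to its left, z up, the work surface at z = 0. Lengths are in m, angles in degrees, forces in N, time in s.
With the tool pointing down it reaches from about 0.425 to 0.875 m from the base axis. Payload 4.7 kg.
Tool frame: the origin (TCP) lies at the very end of the fingers, on their centre line; the grasp point (between the pads) lies 19 mm behind it; x points along the fingers, z is the direction in which the jaws open and shut, and the axes are right-handed (so a half turn about x gives the same grasp; the last joint's range is limited). The gripper opens to 87 mm and grips with 3 to 60 N. Pads are 19 mm wide; open, the fingers measure 117 mm over their backs; the gripper's body (75 mm by 190 mm) begins 51 mm behind the grasp point.
Start: joints at [-71.499, 18.392, -4.016, 83.108, 1.295, 78.541, -3.26], TCP at [0.198, 0.619, 0.223] pointing down, gripper open.
Joint ranges: [-163.93, 163.93], [-17.29, 119.83], [-79.2, 71.16], [3.27, 140.29], [-89.18, 269.18], [5.43, 117.66], [-154.24, 154.24]. Speed limits (degrees/s): [147.25, 147.25, 180, 180, 180, 180, 180].

### API

Orientations are given as [roll, pitch, yaw] about the fixed x, y, z axes, in that order (R = Rz(yaw) Ry(pitch) Rx(roll)).
In Python, from cell import env gives the robot as it stands. The module is installed in compiled form; this text tells all that it offers.
- The arm moves only by the tool drive_tool, never from a script. Its argument "increments" is a list of rows, each a list of 2 entries, a list of its own where there are three numbers: the shift along the tool's x, y, z scaled (see below), then the turn, a rotation vector about the tool's x, y, z scaled (see below). In form: [[[dx, dy, dz], [wx, wy, wz]], ...]. A call has 1 to 10 rows; each row shifts and turns the commanded pose from where the row before left it, along the tool's axes as they then stand; what a row does not reach is not made up. The controller multiplies each number of a shift by 0.04 m and each number of a turn by 120 degrees. A row lasts 1/10 s, in which the tool goes at most 50 mm and 8.59 degrees, less where a joint would pass 70% of its speed; a pose out of reach is approached as far as the arm can. A call with a number of a shift or a turn outside -1 to 1 is refused whole. A call with a gripper value outside its range is refused whole. "hand" is the gripper's target within -1 to 1 (fully open at 1, half-way at 0, shut at -1), set as the call begins (left out, the last holds). The fingers move at their own pace and stop on an object; "squeeze" is the grip in N (left out, the last holds). Time passes only in rows, so rows that do not move let the fingers close. It gives the time, the measured TCP pose, the force and the opening at its end, in the units of the state.
- env.get_obs(): the state, without advancing time (a new reading comes with each control period).
- env.read_camera(name): name is "scene" or "top"; returns a dict with "frame" (420x560x3 uint8, red, green, blue), "fx", "fy", "cx", "cy" (pixels), "R" (3x3) and "t" (3): a world point X has camera coordinates R X + t. Camera axes: x right, y down, z forward; pixel columns grow to the right and rows downward; lengths in m; the calibration is good to about 2 mm. A picture is of the moment at which its call begins. There is no depth.
- env.sign_off(): hands the job in, once; it reports no verdict.
The state is a dict: "time_s": time; "qpos": joint angles; "joint_velocities": joint speeds; "effort": joint torques, N m; "tool_pos": TCP position; "tool_rot": TCP orientation; "force": force on the tool from outside, world axes, zero at the start; "wrist_torque": the same for the moment, N m; "grip_width": finger opening in m.
Only numpy, scipy, OpenCV 4.12 (cv2) and the standard library are available. Lean on these libraries where they do the work, as an engineer would, in place of code of your own. Each camera call takes 0.05 s, during which the arm holds its last target.

### The job

Set the loose steel bearing pad on the worktop under the screw foot of the small bolted-down shelf, centred below the foot. Then turn the foot's knob to screw it down until the foot just bears lightly on the pad (a few newtons), without jacking it hard, and let go. Leave the things standing around where they are.

Things in the scene. Friction and masses are not known exactly. Their poses are not given: they have to be found in the camera images.
- shelf: Small grey shelf bolted to the worktop; its 120 mm wide aluminium platform, top 56 mm high, carries a heavy die. At its front (-x) a lug 34 mm wide ends in a round boss with a vertical screw foot through it. Origin on the worktop straight below the screw's axis; +x to the shelf's rear, z up. Base and gussets begin 70 mm behind the axis; below the lug it is open in front and at the sides.
- foot_axis (a point): Point on the screw's vertical axis at the top of the boss (17 mm radius), 57 mm above the worktop. Knob, screw and sole turn as one. Right-hand thread: clockwise seen from above lowers them 8 mm a full turn (1.27 mm a radian); it resists with a steady 0.06 N m and stays where it is left.
- knob_zone (a point): Fixed point of the shelf on the screw's axis, 85 mm above the worktop: the middle of the knob when screwed fully up. The black ribbed knob is round, 36 mm in diameter, 26 mm high, and then spans heights 72 to 98 mm; at the start it stands 0 to 2.6 mm lower (not measured), and it sinks as it is screwed down.
- sole_zone (a point): Fixed point of the shelf on the screw's axis, 15 mm above the worktop: underside of the sole when screwed fully up. The sole is a flat disc 38 mm across, rubber-faced; at the start it is 0 to 2.6 mm lower, so 2.3 to 4.9 mm above a pad set under it. Once it bears, it rubs on the pad: the turning moment rises about 0.01 N m per newton of load, and the load rises about 30 N a radian.
- pad: Loose steel bearing pad, 0.25 kg: a square plate 60 x 60 mm, 10 mm thick, a tail 16 mm wide and 8 mm high to its own -x, and on the tail an upright grip tab (26 mm along x, 10 mm thick along y, centred 88 mm from the square's centre, top 50 mm above the underside). Origin under the square's centre, z up. It lies flat under the foot, tail to the shelf's front. Grip firmly: it is nose-heavy.
- pad_seat (a point): Centre of the top face of the pad's square, 10 mm above its underside. Between the pad's start and the shelf a white stirrer, about 110 mm high, stands from x = 0.57 m backwards: carry the pad in front of it or well over it. A balance stands beyond the shelf's left side.
- die_body: Loose heavy grey steel cylinder, 54 mm diameter, 41 mm high, standing on the shelf's platform; origin at its underside. Stays there.
- petri_dish: Bystander: clear round dish 91 mm across, 16 mm high.
- tape_roll: Bystander: roll of brown tape 98 mm across, 22 mm high.
- wash_bottle: Bystander: white bottle with a bent spout, 75 mm across, 214 mm high.
- vial_rack: Bystander: rack 80 x 160 x 36 mm.
- notebook: Bystander: notebook 210 x 150 x 17 mm.
- marker: Bystander: pen 130 mm long, 15 mm thick.
- beaker: Bystander: clear beaker 73 mm across, 94 mm high.

How it is judged:
By the outcome, as a careful person would: the job done as asked, in the order asked, and still so for the second after the job is handed in, with the robot touching nothing.
It also fails if it takes over 72 s, if anything falls off the work surface, if the arm or the gripper's body presses on something with over 40 N, if the wrist force passes 120 N, or if a joint passes its speed limit or range.

## Working session

There is one attempt and no reset: what is moved stays moved. The work goes in short steps, Python scripts to look and compute and a tool call to move; the robot and the scene stay as the last step left them, time stands still between calls to the robot, and variables do not carry over. Pictures are saved under pics/ and viewed, and the job is handed in when it is done.

Besides the shell and the picture viewer there is one more tool, called after "Request:" as name(argument=value, ...), one argument or row to a line, values as JSON. drive_tool: Moves the arm, as the interface text tells. Shifts and turns lie within -1 to 1; 1 stands for 0.04 m of shift or 120 degrees of turn. Its arguments: {"type":"object","properties":{"increments":{"type":"array"},"hand":{"type":"number"},"squeeze":{"type":"number"}},"required":["increments"]}

```bash
mkdir -p pics; ls
python3 - <<'E'
from cell import env
import cv2,json
o=env.get_obs();print(o)
for n in("scene","top"):
    c=env.read_camera(n);cv2.imwrite(f"pics/{n}0.png",c["frame"][:,:,::-1])
    print(n,c["fx"],c["fy"],c["cx"],c["cy"],c["R"],c["t"])
E
```

```text
pics
{'time_s': 0.0, 'qpos': array([-71.50152875,  18.44132148,  -4.01370401,  83.1735185 ,
         1.29529648,  78.54081983,  -3.25776085]), 'joint_velocities': array([ 0.04725144,  0.10627633, -0.07102692, -0.02784368, -0.09719092,
       -0.03050345,  0.00602785]), 'effort': array([-1.85688377e-04, -4.91287208e+01, -4.03983174e-01, -3.12535286e+01,
       -6.39096508e-02,  4.36133821e-02,  1.92118378e-04]), 'tool_pos': array([0.19742381, 0.61872206, 0.22144775]), 'tool_rot': array([-176.61813388,   89.88939729, -104.30632186]), 'force': array([-0.40691584,  0.61447463,  0.26884744]), 'wrist_torque': array([-0.07195605, -0.09859742, -0.00583324]), 'grip_width': 0.0868762723013788}
scene 402.7764127056506 402.7764127056506 277.8041717965695 210.121323559881 [[ 0.89233929 -0.45113057  0.01455333]
 [-0.28818893 -0.59426233 -0.75086578]
 [ 0.347387    0.66583293 -0.66029446]] [-0.50719949  0.22610864  1.38873322]
top 393.5698666238511 393.5698666238511 276.3726929829582 215.67270050803108 [[-0.0073705  -0.99978782  0.01923514]
 [-0.98902182  0.00444945 -0.14770256]
 [ 0.14758564 -0.02011261 -0.98884476]] [-0.01835311  0.54449215  1.47325947]
```

View pics/scene0.png

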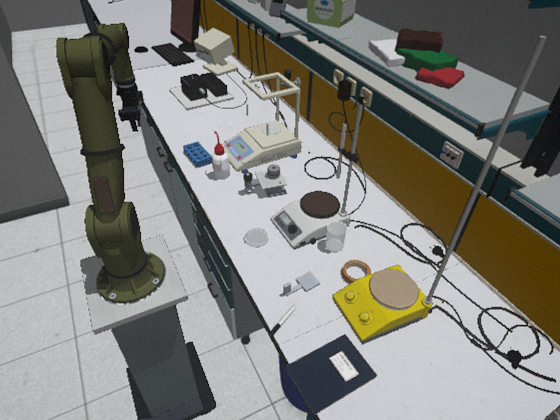

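View pics/top0.png

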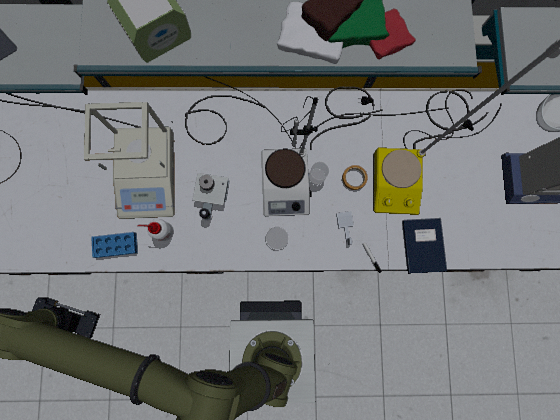

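```bash
cat > h.py <<'E'
import numpy as np,cv2
from cell import env
def crop(c,u0,v0,w,h,s,name):
    im=c["frame"][v0:v0+h,u0:u0+w,::-1]
    im=cv2.resize(im,None,fx=s,fy=s,interpolation=cv2.INTER_CUBIC)
    for u in range(-(-u0//10)*10,u0+w,10):
        cv2.line(im,((int((u-u0+.5)*s)),0),((int((u-u0+.5)*s)),6),(0,0,255),1); cv2.putText(im,str(u),(int((u-u0+.5)*s)-10,18),0,.38,(0,0,255),1)
    for v in range(-(-v0//10)*10,v0+h,10):
        cv2.line(im,(0,int((v-v0+.5)*s)),(6,int((v-v0+.5)*s)),(0,0,255),1); cv2.putText(im,str(v),(8,int((v-v0+.5)*s)+4),0,.38,(0,0,255),1)
    cv2.imwrite("pics/"+name,im)
def unproj(c,u,v,z):
    d=c["R"].T@np.array([(u-c["cx"])/c["fx"],(v-c["cy"])/c["fy"],1]);o=-c["R"].T@c["t"]
    return o+d*(z-o[2])/d[2]
def proj(c,X):
    p=c["R"]@np.asarray(X)+c["t"];return np.array([c["fx"]*p[0]/p[2]+c["cx"],c["fy"]*p[1]/p[2]+c["cy"]])
E
python3 - <<'E'
from h import *
c=env.read_camera("top")
crop(c,320,200,60,60,10,"t_pad.png")
crop(c,180,165,60,70,8.5,"t_shelf.png")
c=env.read_camera("scene")
crop(c,270,260,60,50,11,"s_pad.png")
crop(c,230,150,70,60,10,"s_shelf.png")
E
```

```text
(no output)
```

View pics/t_pad.png

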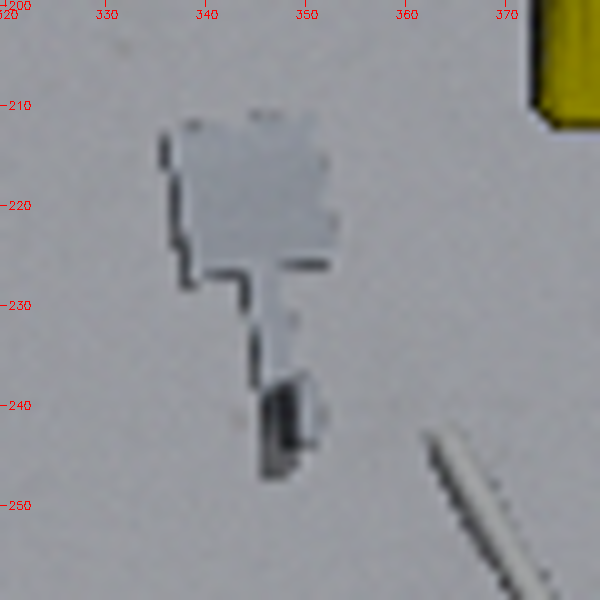

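View pics/t_shelf.png

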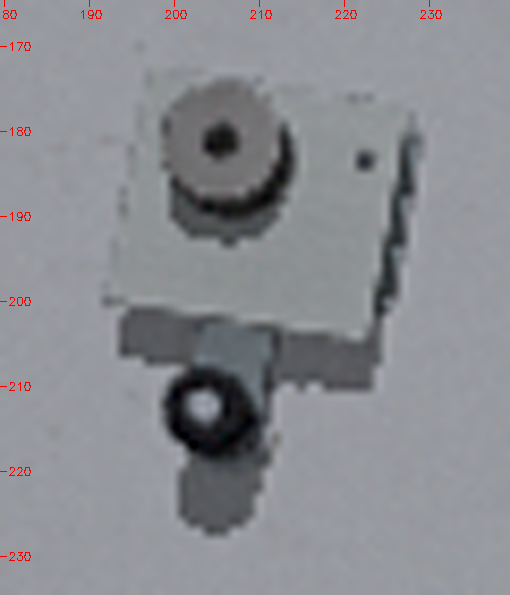

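View pics/s_pad.png

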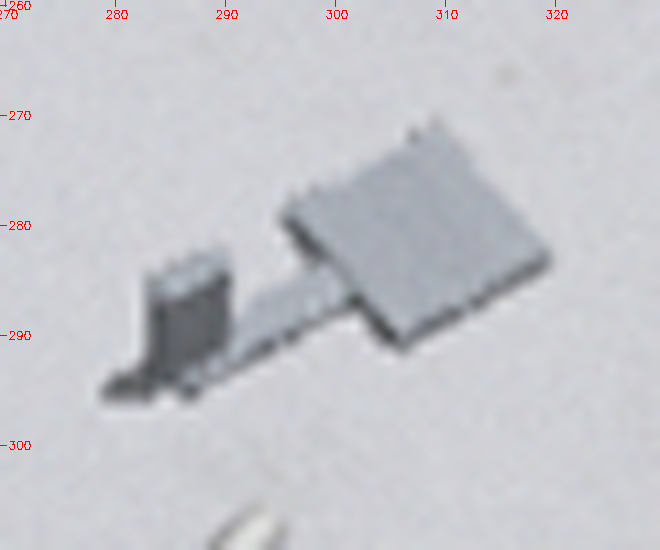

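View pics/s_shelf.png

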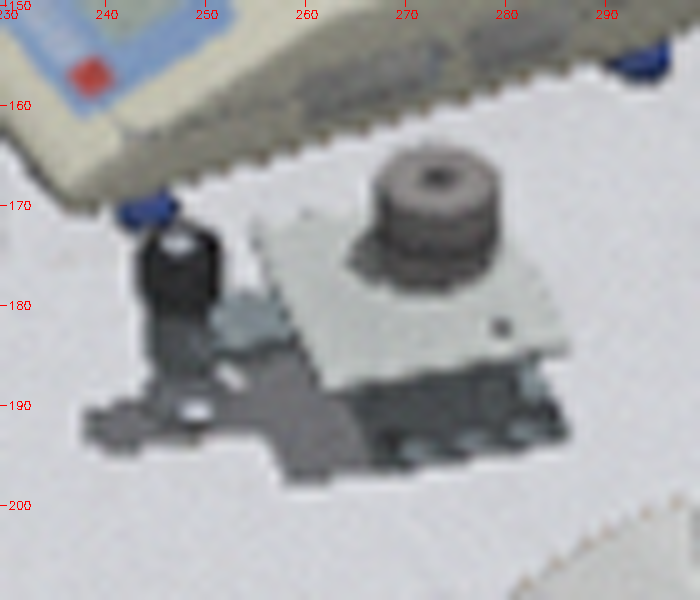

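The top view shows the pad square at about u 337–353, v 211–227, with its tab near (348,242). The knob is at about (204,213). In the scene view the pad corners are at (295,279), (309,271), (319,283) and (306,291), and the knob top is near (247,173). I'll fit both poses from these.

Run:
```python
from h import *
from scipy.optimize import least_squares
T=env.read_camera("top");S=env.read_camera("scene")
for n,c in(("T",T),("S",S)): print(n,"cam pos",(-c["R"].T@c["t"]).round(3))
a=.03
P=[(-a,a,.01),(a,a,.01),(a,-a,.01),(-a,-a,.01)]
sc=[(295.3,279.3),(309.3,270.7),(319.6,283.3),(306,291.3)]
tab=[(-.101,.005,.05),(-.075,.005,.05),(-.075,-.005,.05),(-.101,-.005,.05)]
sct=[(283,285),(289.8,282.3),(290.5,283.5),(283.7,286.8)]
def W(p,X):
    c,s=np.cos(p[2]),np.sin(p[2]);return (p[0]+c*X[0]-s*X[1],p[1]+s*X[0]+c*X[1],X[2])
top=[(338.3,227),(336.3,212),(351.5,210.8),(353.3,226)]
def f(p,us=1,ut=1):
    r=[]
    if us:
        for X,u in zip(P+tab,sc+sct): r+=list(proj(S,W(p,X))-u)
    if ut:
        for X,u in zip(P,top): r+=list(proj(T,W(p,X))-u)
    return np.array(r)
p0=[*unproj(T,345,219,.01)[:2],0]
for k in((1,0),(0,1),(1,1)):
    r=least_squares(f,p0,args=k,loss='soft_l1');print(k,r.x[:2].round(4),np.degrees(r.x[2]).round(2),np.abs(r.fun).max().round(2),r.fun.round(1) if k==(1,1) else '')
print("tab center",W(r.x,(-.088,0,0)))
# shelf
print("knob top T",unproj(T,203.5,212.6,.097),"S",unproj(S,247.3,173.3,.097))
pl=[(192.3,199.8),(223.7,204.3),(228,177.5),(197,173)]
plS=[(262.5,188.3),(286.5,184.7),(255.5,171.5)]
L=[unproj(T,*u,.056) for u in pl];print(np.array(L).round(4))
print("S",np.array([unproj(S,*u,.056) for u in plS]).round(4))
for n,u,z in(("bottle cap",(156,230),.15),("bottle base-ish",(160,232),.08),("balance FL",(118,217),.05),("bal FR",(174,215),.05),("stirrer FL",(264,216),.05),("stirrer FR",(309,213),.05),("stir plate",(286,168),.11)):
    print(n,unproj(T,*u,z).round(3))
```

```text
T cam pos [0.321 0.009 1.538]
S cam pos [ 0.035 -1.019  1.094]
(1, 0) [ 0.5327 -0.2955] 6.32 0.76 
(0, 1) [ 0.5348 -0.2915] 4.59 0.17 
(1, 1) [ 0.5336 -0.2937] 6.74 1.04 [ 0.  -1.   0.1  0.3  0.4 -0.8 -0.2 -1.  -0.5 -0.1 -0.7 -0.8  0.3  0.
  0.5  0.2  0.7  0.7  0.5  0.7  0.3  0.   0.8 -0.2]
tab center (np.float64(0.44618857120704036), np.float64(-0.304039021443755), 0)
knob top T [0.54864066 0.24861448 0.097     ] S [0.55033759 0.2498196  0.097     ]
[[0.6047 0.299  0.056 ]
 [0.5868 0.1793 0.056 ]
 [0.6916 0.1641 0.056 ]
 [0.7097 0.2835 0.056 ]]
S [[0.5862 0.1781 0.056 ]
 [0.6875 0.1563 0.056 ]
 [0.6091 0.2987 0.056 ]]
bottle cap [0.479 0.405 0.15 ]
bottle base-ish [0.479 0.41  0.08 ]
balance FL [0.541 0.579 0.05 ]
bal FR [0.547 0.368 0.05 ]
stirrer FL [0.542 0.026 0.05 ]
stirrer FR [ 0.553 -0.147  0.05 ]
stir plate [ 0.714 -0.057  0.11 ]
```

Run:
```python
from h import *
T=env.read_camera("top");S=env.read_camera("scene")
crop(T,85,90,130,180,4,"t_l.png"); crop(S,170,110,130,90,6,"s_l.png")
```

```text
(no output)
```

View pics/t_l.png

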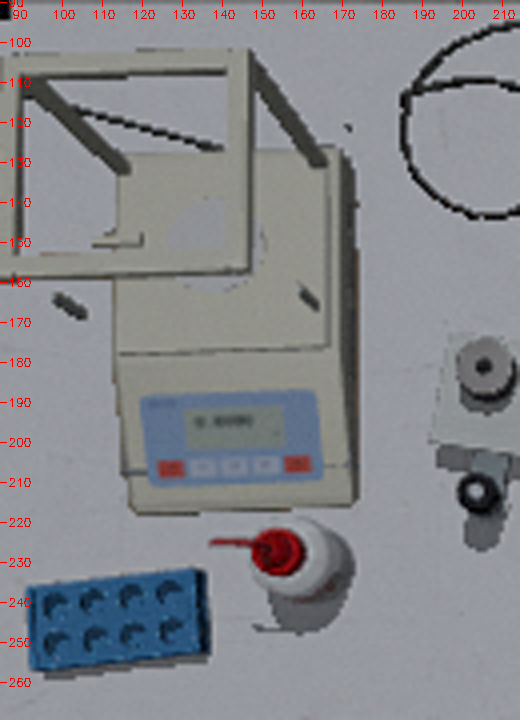

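View pics/s_l.png

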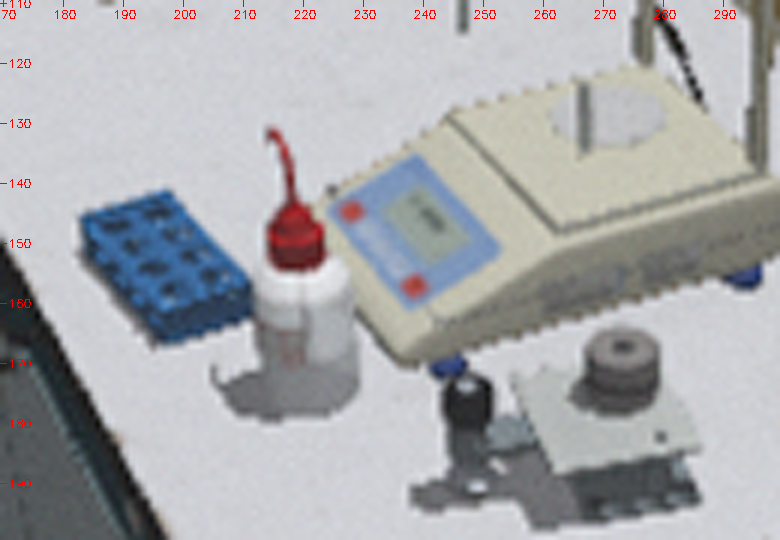

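Run:
```python
from h import *
T=env.read_camera("top");S=env.read_camera("scene")
crop(T,140,210,50,50,12,"t_b.png"); crop(S,200,125,40,65,9,"s_b.png")
```

```text
(no output)
```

View pics/t_b.png

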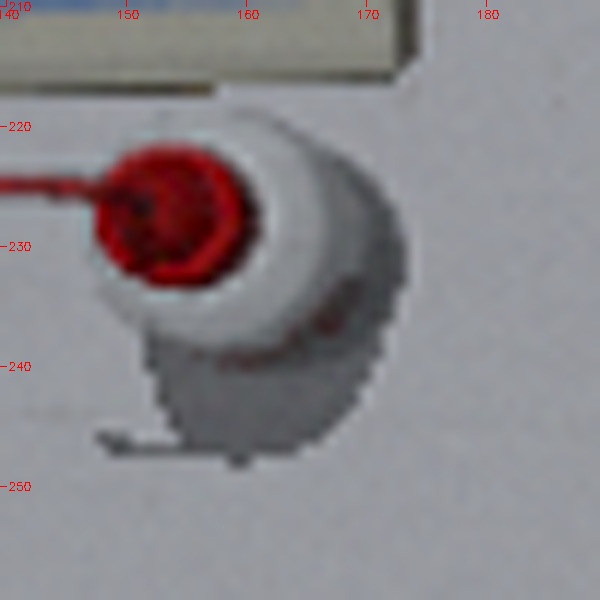

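View pics/s_b.png

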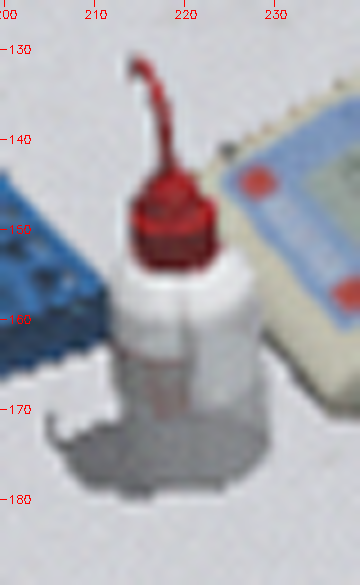

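Run:
```python
from h import *
T=env.read_camera("top");S=env.read_camera("scene")
q=unproj(S,220.7,179,0);o=-S["R"].T@S["t"];d=(q-o)[:2];d/=np.linalg.norm(d);print("base ctr S",q[:2]+.0375*d)
l=unproj(S,212.5,165,.08);r=unproj(S,229.2,165,.08);print(l,r)
for z in(.15,.16,.17):print("cap T",z,unproj(T,153.9,227.5,z)[:2],"S",unproj(S,218.6,146,z)[:2])
for z in (.1,.12):print("shoulder T ctr",z,unproj(T,157.7,229,z)[:2])
# predicted base outline
for c in [(0.487,0.385),(0.48,.395),(.487,.395)]:
  a=np.linspace(0,6.28,60)
  pts=np.array([proj(T,(c[0]+.0375*np.cos(t),c[1]+.0375*np.sin(t),0)) for t in a]);p2=np.array([proj(T,(c[0]+.0375*np.cos(t),c[1]+.0375*np.sin(t),.12)) for t in a])
  ps=np.array([proj(S,(c[0]+.0375*np.cos(t),c[1]+.0375*np.sin(t),0)) for t in a])
  print(c,"T base",pts.min(0),pts.max(0),"T .12",p2.min(0),p2.max(0),"S base",ps.min(0),ps.max(0))
```

```text
base ctr S [0.48674171 0.42106076]
[0.44725098 0.39295602 0.08      ] [0.51260401 0.36160793 0.08      ]
cap T 0.15 [0.48780041 0.41313967] S [0.49113814 0.41866002]
cap T 0.16 [0.48659795 0.41022615] S [0.48631031 0.40343153]
cap T 0.17 [0.4853955  0.40731262] S [0.48148249 0.38820304]
shoulder T ctr 0.1 [0.48822428 0.41369131]
shoulder T ctr 0.12 [0.48589711 0.40805925]
(0.487, 0.385) T base [162.55757639 222.67793638] [181.85308659 241.77497992] T .12 [153.67287626 218.36378203] [174.59390237 239.03048036] S base [214.72859897 173.44402705] [231.47587806 183.45224741]
(0.48, 0.395) T base [159.9163082  224.46227487] [179.23087786 243.58766299] T .12 [150.80262126 220.29316818] [171.74605043 240.99310609] S base [212.48878461 172.67177891] [229.20266209 182.63212004]
(0.487, 0.395) T base [159.98140348 222.69020079] [179.28291446 241.78984099] T .12 [150.87980688 218.37645907] [171.80788292 239.04619881] S base [213.96009755 172.2815846 ] [230.64806979 182.2161784 ]
```

```bash
cat >> h.py <<'E'
from scipy.spatial.transform import Rotation as Ro
def st():
    o=env.get_obs();R=Ro.from_euler('xyz',o["tool_rot"],degrees=True).as_matrix()
    return o,o["tool_pos"],R
def show():
    o,p,R=st()
    print("t",round(o["time_s"],2),"p",p.round(4),"xax",R[:,0].round(3),"jawyaw",np.degrees(np.arctan2(R[1,2],R[0,2])).round(2),"q",o["qpos"].round(1),"F",o["force"].round(1),"M",o["wrist_torque"].round(3),"w",round(o["grip_width"],4))
def plan(pt,yaw,n=None,maxstep=.038,maxturn=8.0,R=None,p=None):
    """tool down target, jaw axis yaw deg (world); returns rows in tool units"""
    o,pm,Rm=st(); R=Rm if R is None else R; p=pm if p is None else p
    z=np.array([np.cos(np.radians(yaw)),np.sin(np.radians(yaw)),0]);x=np.array([0,0,-1.]);Rt=np.stack([x,np.cross(z,x),z],1)
    w=Ro.from_matrix(R.T@Rt).as_rotvec(degrees=True); d=np.asarray(pt)-p
    if n is None:n=int(max(1,np.ceil(np.linalg.norm(d)/maxstep),np.ceil(np.linalg.norm(w)/maxturn)))
    rows=[];Rc=R
    for i in range(n):
        rows.append([list((Rc.T@(d/n)/.04).round(3)),list((w/n/120).round(4))]);Rc=Rc@Ro.from_rotvec(w/n,degrees=True).as_matrix()
    return rows,Rc
E
python3 - <<'E'
from h import *
show();o,p,R=st();print(R.round(3))
E
```

```text
t 0.6 p [0.1975 0.6193 0.2226] xax [ 0.  0. -1.] jawyaw 72.31 q [-71.5  18.4  -4.   83.1   1.3  78.5  -3.3] F [ 0.3  0.1 -0. ] M [-0.023  0.011  0.004] w 0.0868
[[ 0.    -0.953  0.304]
 [ 0.     0.304  0.953]
 [-1.    -0.     0.   ]]
```

Run:
```python
from h import *
T=env.read_camera("top")
for p in [(.5336,-.2937,6.7),(.5336,-.2937,5)]:
    a=np.radians(p[2]);c,s=np.cos(a),np.sin(a)
    for X in [(-.075,.005,.05),(-.075,-.005,.05),(-.101,.005,.05),(-.101,-.005,.05)]:
        print(proj(T,(p[0]+c*X[0]-s*X[1],p[1]+s*X[0]+c*X[1],X[2])).round(1),end=' ')
    print()
_,p,R=st()
for pt,yaw in [((.22,.59,.30),72.3),((.5,.3,.30),90),((.5,-.2,.30),96),((.446,-.304,.2),96)]:
    rows,R=plan(pt,yaw,R=R,p=p,maxstep=.045);p=np.array(pt);print(len(rows));[print(r) for r in rows]
```

```text
[349.1 237.3] [351.7 237. ] [350.1 244.1] [352.7 243.8] 
[348.5 237.3] [351.1 237.1] [349.3 244.1] [351.9 243.9] 
2
[[np.float64(-0.967), np.float64(-0.378), np.float64(-0.263)], [np.float64(0.0), np.float64(0.0), np.float64(0.0)]]
[[np.float64(-0.967), np.float64(-0.378), np.float64(-0.263)], [np.float64(0.0), np.float64(0.0), np.float64(0.0)]]
9
[[np.float64(-0.0), np.float64(-0.986), np.float64(-0.531)], [np.float64(-0.0164), np.float64(0.0), np.float64(0.0)]]
[[np.float64(-0.0), np.float64(-0.967), np.float64(-0.564)], [np.float64(-0.0164), np.float64(0.0), np.float64(0.0)]]
[[np.float64(-0.0), np.float64(-0.947), np.float64(-0.597)], [np.float64(-0.0164), np.float64(0.0), np.float64(0.0)]]
[[np.float64(-0.0), np.float64(-0.926), np.float64(-0.629)], [np.float64(-0.0164), np.float64(0.0), np.float64(0.0)]]
[[np.float64(-0.0), np.float64(-0.904), np.float64(-0.661)], [np.float64(-0.0164), np.float64(0.0), np.float64(0.0)]]
[[np.float64(-0.0), np.float64(-0.881), np.float64(-0.692)], [np.float64(-0.0164), np.float64(0.0), np.float64(0.0)]]
[[np.float64(-0.0), np.float64(-0.856), np
[... 1501 characters left out ...]
[np.float64(-0.0), np.float64(0.091), np.float64(-1.038)], [np.float64(-0.0042), np.float64(-0.0), np.float64(-0.0)]]
[[np.float64(-0.0), np.float64(0.1), np.float64(-1.037)], [np.float64(-0.0042), np.float64(-0.0), np.float64(-0.0)]]
4
[[np.float64(0.625), np.float64(0.404), np.float64(-0.611)], [np.float64(0.0), np.float64(-0.0), np.float64(-0.0)]]
[[np.float64(0.625), np.float64(0.404), np.float64(-0.611)], [np.float64(0.0), np.float64(-0.0), np.float64(-0.0)]]
[[np.float64(0.625), np.float64(0.404), np.float64(-0.611)], [np.float64(0.0), np.float64(-0.0), np.float64(-0.0)]]
[[np.float64(0.625), np.float64(0.404), np.float64(-0.611)], [np.float64(0.0), np.float64(-0.0), np.float64(-0.0)]]
```

Request:
drive_tool(
  increments=[
    [[-1,-0.38,-0.26],[0,0,0]],
    [[-1,-0.38,-0.26],[0,0,0]],
    [[0,-0.9,-0.5],[-0.016,0,0]],
    [[0,-0.9,-0.5],[-0.016,0,0]],
    [[0,-0.9,-0.55],[-0.016,0,0]],
    [[0,-0.9,-0.6],[-0.016,0,0]],
    [[0,-0.9,-0.65],[-0.016,0,0]],
    [[0,-0.9,-0.7],[-0.016,0,0]],
    [[0,-0.85,-0.7],[-0.016,0,0]],
    [[0,-0.85,-0.75],[-0.016,0,0]],
  ],
  hand=1,
)

```text
time_s: 1.65
tool_pos: [0.4636, 0.3404, 0.3029]
tool_rot: [-31.4, 89.9, 56.4]
force: [0.1, 0.8, 0.2]
grip_width: 0.087
```

```bash
python3 -c "
from h import *
show()"
```

```text
t 1.65 p [0.4636 0.3404 0.3029] xax [ 0.001  0.001 -1.   ] jawyaw 87.77 q [-47.    7.6   9.1  87.2  -1.2  85.3  49.8] F [0.1 0.8 0.2] M [-0.003 -0.024 -0.001] w 0.087
```

Request:
drive_tool(
  increments=[
    [[0,-0.2,-1],[-0.007,0,0]],
    [[0,-0.2,-1],[-0.007,0,0]],
    [[0,-0.2,-1],[-0.007,0,0]],
    [[0,-0.2,-1],[-0.007,0,0]],
    [[0,-0.1,-1],[-0.007,0,0]],
    [[0,0,-1],[-0.007,0,0]],
    [[0,0,-1],[-0.007,0,0]],
    [[0,0.1,-1],[-0.007,0,0]],
    [[0,0.1,-1],[-0.007,0,0]],
    [[0,0.1,-1],[-0.007,0,0]],
  ],
)

```text
time_s: 2.65
tool_pos: [0.4965, -0.0609, 0.3029]
tool_rot: [-66.2, 89.9, 29.9]
force: [0.5, -0.2, -0.2]
grip_width: 0.0873
```

```bash
python3 -c "
from h import *
show()
rows,_=plan((.446,-.304,.15),96);[print([[float(x) for x in k] for k in r]) for r in rows]"
```

```text
t 2.65 p [ 0.4965 -0.0609  0.3029] xax [ 0.001  0.001 -1.   ] jawyaw 96.11 q [-25.9  -2.8  29.   97.5   1.3  84.9  99. ] F [ 0.5 -0.2 -0.2] M [ 0.123 -0.057  0.032] w 0.0873
[[0.477, 0.238, -0.739], [0.0001, 0.0, 0.0001]]
[[0.477, 0.238, -0.739], [0.0001, 0.0, 0.0001]]
[[0.477, 0.238, -0.739], [0.0001, 0.0, 0.0001]]
[[0.477, 0.238, -0.739], [0.0001, 0.0, 0.0001]]
[[0.478, 0.237, -0.739], [0.0001, 0.0, 0.0001]]
[[0.478, 0.237, -0.739], [0.0001, 0.0, 0.0001]]
[[0.478, 0.237, -0.739], [0.0001, 0.0, 0.0001]]
[[0.478, 0.237, -0.739], [0.0001, 0.0, 0.0001]]
```

Request:
drive_tool(
  increments=[
    [[0.4,0.24,-0.74],[0,0,0]],
    [[0.4,0.24,-0.74],[0,0,0]],
    [[0.5,0.24,-0.74],[0,0,0]],
    [[0.5,0.24,-0.74],[0,0,0]],
    [[0.5,0.24,-0.74],[0,0,0]],
    [[0.5,0.24,-0.74],[0,0,0]],
    [[0.5,0.24,-0.74],[0,0,0]],
    [[0.5,0.24,-0.74],[0,0,0]],
    [[0,0,0],[0,0,0]],
  ],
)

```text
time_s: 3.55
tool_pos: [0.4417, -0.3067, 0.1484]
tool_rot: [100.3, 89.7, -164.1]
force: [-0.7, -0.6, -0.2]
grip_width: 0.087
```

```bash
python3 -c "
from h import *
show()
T=env.read_camera('top');S=env.read_camera('scene');crop(T,310,180,70,70,8,'t1.png');crop(S,250,220,90,90,8,'s1.png')
o,p,R=st();
for dz in(0,.0):print(proj(T,p),proj(S,p))"
```

```text
t 3.55 p [ 0.4417 -0.3067  0.1484] xax [-0.005 -0.001 -1.   ] jawyaw 95.66 q [ -8.9   9.3  44.8 105.9  -6.8  67.8 133.8] F [-0.7 -0.6 -0.2] M [ 0.018  0.045 -0.017] w 0.087
[356.50508589 238.44751419] [287.15660655 263.66118227]
[356.50508589 238.44751419] [287.15660655 263.66118227]
```

View pics/s1.png

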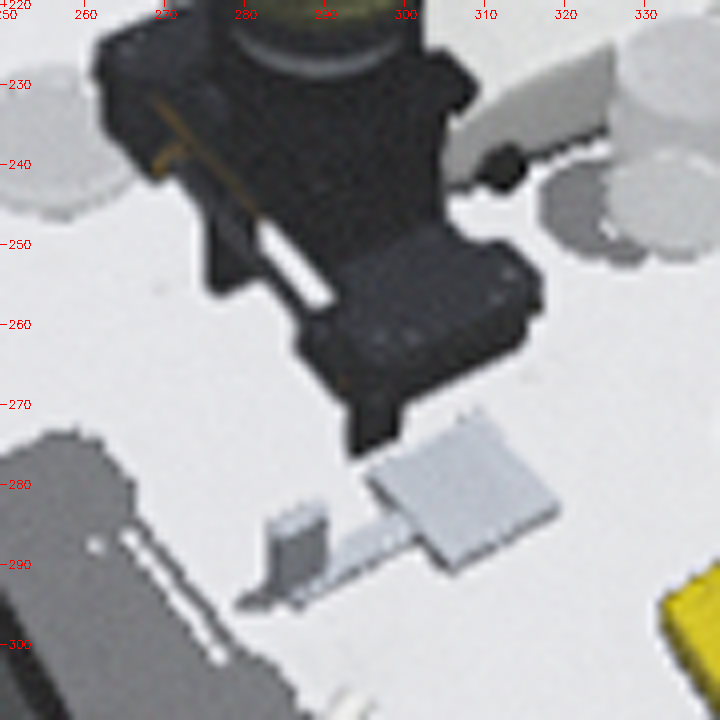

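View pics/t1.png

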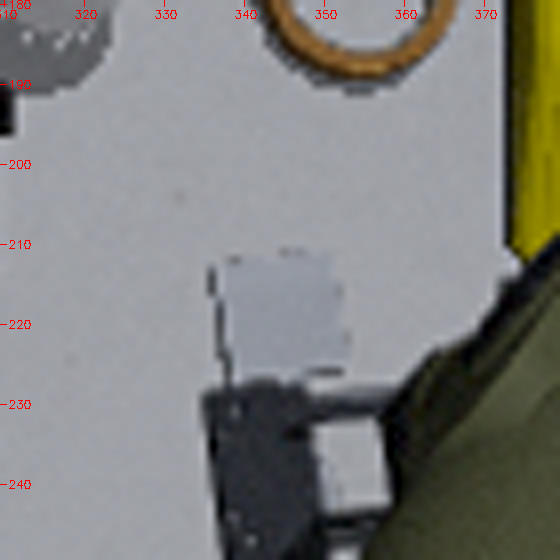

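```bash
python3 -c "
from h import *
show()
rows,_=plan((.446,-.304,.062),96.3,maxstep=.025);[print([[float(x) for x in k] for k in r]) for r in rows]"
```

```text
t 3.65 p [ 0.445  -0.3031  0.1503] xax [-0.001  0.    -1.   ] jawyaw 95.96 q [ -9.1   9.1  44.6 105.8  -6.9  67.9 133.7] F [ 0.4  0.2 -0.9] M [0.081 0.007 0.006] w 0.0869
[[0.552, -0.006, -0.006], [-0.0007, 0.0001, -0.0001]]
[[0.552, -0.006, -0.006], [-0.0007, 0.0001, -0.0001]]
[[0.552, -0.006, -0.006], [-0.0007, 0.0001, -0.0001]]
[[0.552, -0.006, -0.006], [-0.0007, 0.0001, -0.0001]]
```

Request:
drive_tool(
  increments=[
    [[0.55,-0.03,0],[0,0,0]],
    [[0.55,0,0],[0,0,0]],
    [[0.55,0,0],[0,0,0]],
    [[0.55,0,0],[0,0,0]],
    [[0,0,0],[0,0,0]],
    [[0,0,0],[0,0,0]],
  ],
)

```text
time_s: 4.25
tool_pos: [0.4478, -0.3018, 0.0634]
tool_rot: [-82.2, 89.9, 14.0]
force: [-0.0, -0.2, 0.6]
grip_width: 0.087
```

```bash
python3 -c "
from h import *
show()
T=env.read_camera('top');S=env.read_camera('scene');crop(T,310,190,70,70,8,'t2.png');crop(S,250,230,80,70,9,'s2.png')"
```

```text
t 4.25 p [ 0.4478 -0.3018  0.0634] xax [ 0.001  0.    -1.   ] jawyaw 96.17 q [ -6.6  15.9  43.  110.5 -12.7  58.3 138.2] F [-0.  -0.2  0.6] M [-0.009 -0.024  0.024] w 0.087
```

View pics/s2.png

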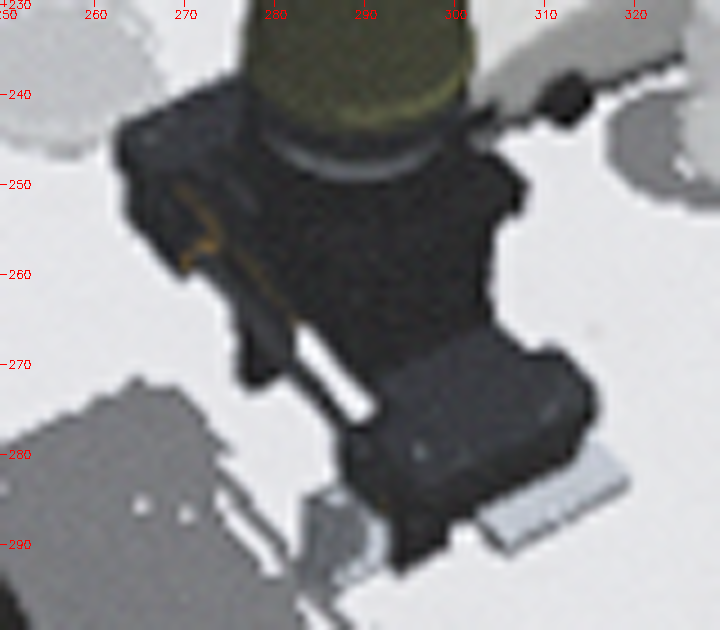

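View pics/t2.png

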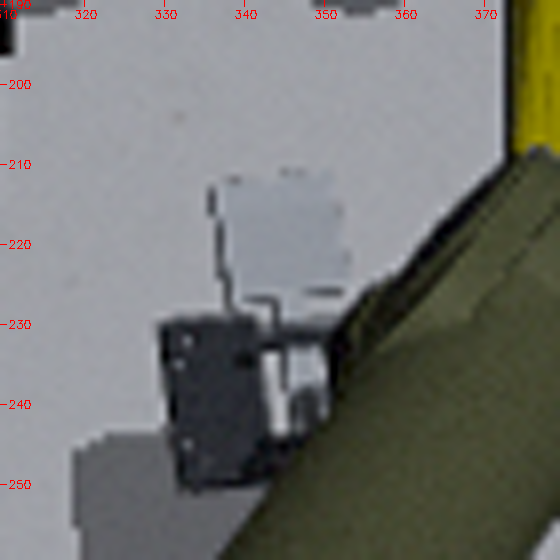

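Request:
drive_tool(
  increments=[
    [[0.4,0.04,-0.05],[0,0,0]],
    [[0.4,0,0],[0,0,0]],
    [[0.4,0,0],[0,0,0]],
    [[0,0,0],[0,0,0]],
  ],
)

```text
time_s: 4.75
tool_pos: [0.443, -0.3036, 0.0114]
tool_rot: [61.4, 89.7, 157.5]
force: [0.1, 0.4, -1.1]
grip_width: 0.087
```

Request:
drive_tool(
  increments=[
    [[0,0,0],[0,0,0]],
    [[0,0,0],[0,0,0]],
    [[0,0,0],[0,0,0]],
    [[0,0,0],[0,0,0]],
    [[0,0,0],[0,0,0]],
    [[0,0,0],[0,0,0]],
    [[0,0,0],[0,0,0]],
  ],
  hand=-1,
  squeeze=50,
)

```text
time_s: 5.45
tool_pos: [0.4454, -0.3049, 0.0147]
tool_rot: [-91.0, 90.0, 5.1]
force: [0.6, -0.4, 0.2]
grip_width: 0.0392
```

```bash
python3 -c "
from h import *
show()
T=env.read_camera('top');S=env.read_camera('scene');crop(T,310,190,70,70,8,'t3.png');crop(S,250,230,80,70,9,'s3.png')"
```

```text
t 5.45 p [ 0.4454 -0.3049  0.0147] xax [ 0.  0. -1.] jawyaw 96.08 q [ -4.3  20.3  41.4 112.4 -16.7  53.2 141.5] F [ 0.6 -0.4  0.2] M [0.029 0.03  0.066] w 0.0392
```

View pics/s3.png

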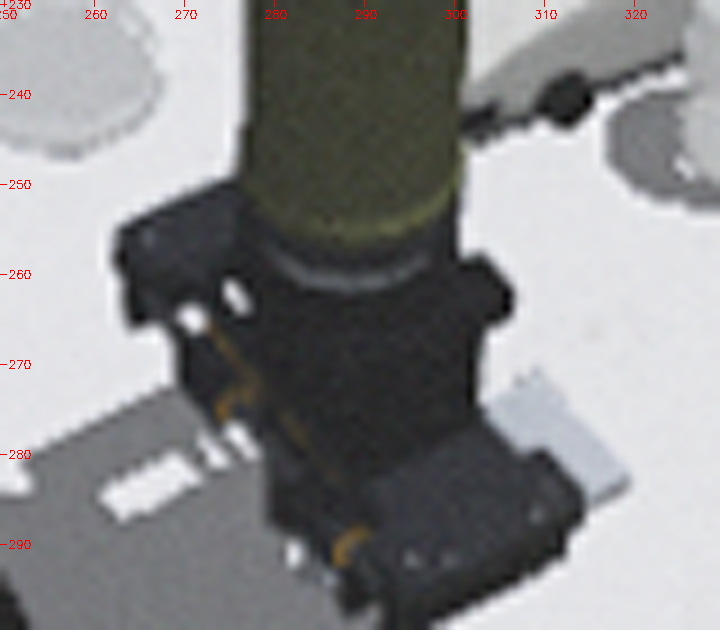

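View pics/t3.png

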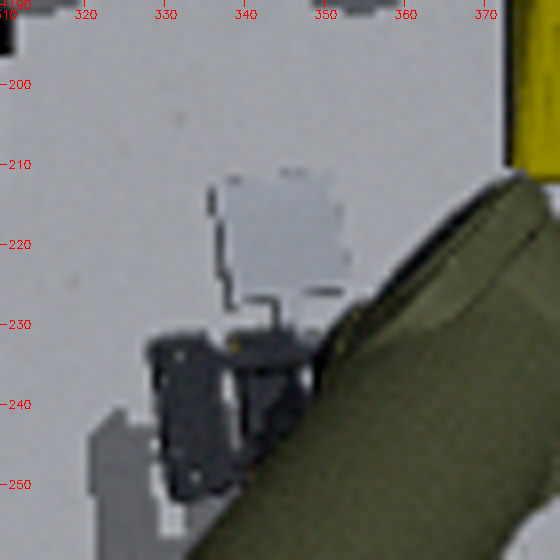

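Still closing (39 mm), so I'll wait for the fingers.

Request:
drive_tool(
  increments=[
    [[0,0,0],[0,0,0]],
    [[0,0,0],[0,0,0]],
    [[0,0,0],[0,0,0]],
    [[0,0,0],[0,0,0]],
    [[0,0,0],[0,0,0]],
    [[0,0,0],[0,0,0]],
    [[0,0,0],[0,0,0]],
  ],
)

```text
time_s: 6.25
tool_pos: [0.4453, -0.3047, 0.0145]
tool_rot: [-0.2, 90.0, 95.9]
force: [-0.3, 1.3, -0.0]
grip_width: 0.0092
```

```bash
python3 -c "
from h import *
show()
T=env.read_camera('top');crop(T,310,190,70,70,8,'t4.png')"
```

```text
t 6.25 p [ 0.4453 -0.3047  0.0145] xax [-0.  0. -1.] jawyaw 96.07 q [ -4.3  20.3  41.4 112.4 -16.7  53.2 141.5] F [-0.3  1.3 -0. ] M [ 0.32   0.007 -0.002] w 0.0092
```

View pics/t4.png

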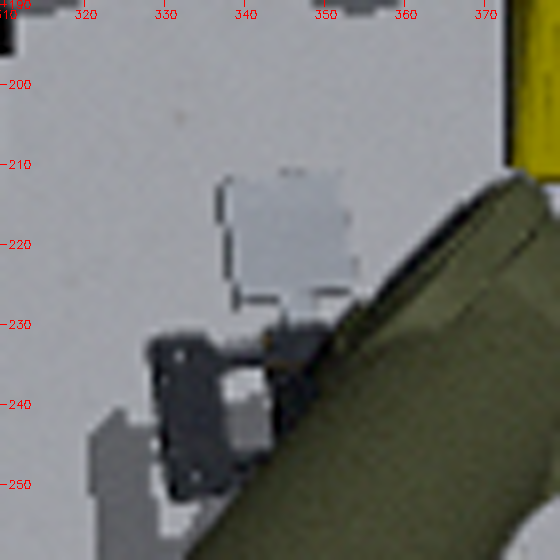

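Request:
drive_tool(
  increments=[
    [[-0.2,0,0],[0,0,0]],
    [[-0.5,0,0],[0,0,0]],
    [[-0.8,0,0],[0,0,0]],
    [[-0.8,0,0],[0,0,0]],
    [[-0.8,0,0],[0,0,0]],
    [[-0.8,0,0],[0,0,0]],
    [[-0.8,0,0],[0,0,0]],
    [[-0.8,0,0],[0,0,0]],
    [[0,0,0],[0,0,0]],
    [[0,0,0],[0,0,0]],
  ],
  squeeze=60,
)

```text
time_s: 7.3
tool_pos: [0.445, -0.3052, 0.2348]
tool_rot: [-101.7, 90.0, -5.6]
force: [-0.6, 0.4, -2.2]
grip_width: 0.0095
```

```bash
python3 -c "
from h import *
show()
T=env.read_camera('top');S=env.read_camera('scene');crop(T,310,170,80,80,7,'t5.png');crop(S,250,200,90,80,8,'s5.png')
rows,_=plan((.455,.14,.24),84,maxstep=.035);print(len(rows));[print([[float(x) for x in k] for k in r]) for r in rows[::4]]"
```

```text
t 7.3 p [ 0.445  -0.3052  0.2348] xax [ 0.001 -0.    -1.   ] jawyaw 96.04 q [-11.    4.8  45.5  99.3  -3.6  77.3 131.2] F [-0.6  0.4 -2.2] M [0.037 0.213 0.018] w 0.0095
13
[[-0.012, -0.111, 0.848], [0.0077, 0.0, -0.0001]]
[[-0.013, -0.055, 0.853], [0.0077, 0.0, -0.0001]]
[[-0.013, -0.0, 0.855], [0.0077, 0.0, -0.0001]]
[[-0.013, 0.055, 0.853], [0.0077, 0.0, -0.0001]]
```

View pics/s5.png

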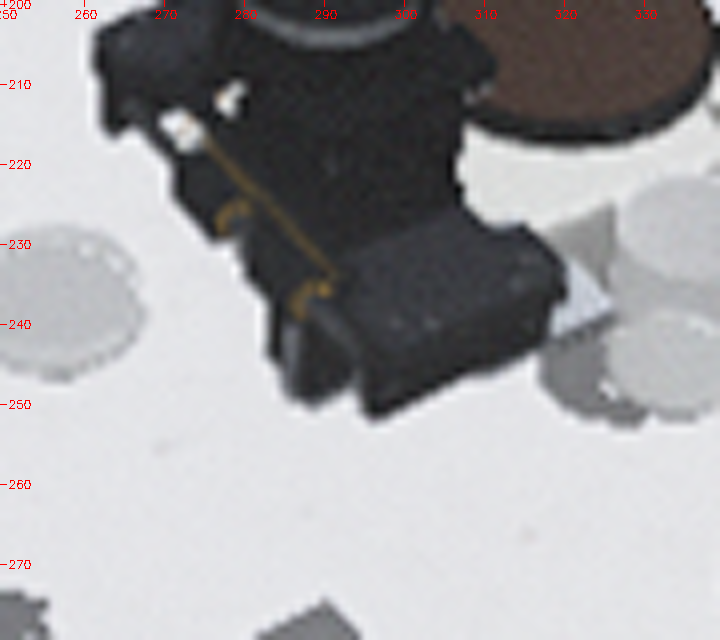

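Request:
drive_tool(
  increments=[
    [[0,-0.11,0.5],[0.0077,0,0]],
    [[0,-0.1,0.85],[0.0077,0,0]],
    [[0,-0.08,0.85],[0.0077,0,0]],
    [[0,-0.07,0.85],[0.0077,0,0]],
    [[0,-0.05,0.85],[0.0077,0,0]],
    [[0,-0.04,0.85],[0.0077,0,0]],
    [[0,-0.03,0.85],[0.0077,0,0]],
    [[0,-0.01,0.85],[0.0077,0,0]],
    [[0,0,0.85],[0.0077,0,0]],
    [[0,0.02,0.85],[0.0077,0,0]],
  ],
)

```text
time_s: 8.4
tool_pos: [0.453, 0.0232, 0.2328]
tool_rot: [103.9, 89.8, -169.3]
force: [0.7, 0.4, -2.5]
grip_width: 0.0094
```

Request:
drive_tool(
  increments=[
    [[0,0.03,0.85],[0.0077,0,0]],
    [[0,0.04,0.85],[0.0077,0,0]],
    [[0,0.05,0.6],[0.0077,0,0]],
    [[0,0.05,0.3],[0,0,0]],
    [[0,0,0],[0,0,0]],
    [[0,0,0],[0,0,0]],
  ],
)

```text
time_s: 9.0
tool_pos: [0.4549, 0.1246, 0.2338]
tool_rot: [146.6, 89.9, -129.4]
force: [0.8, -0.1, -1.9]
grip_width: 0.0096
```

```bash
python3 -c "
from h import *
show()
T=env.read_camera('top');S=env.read_camera('scene');crop(T,180,140,120,120,5,'t6.png');crop(S,200,110,120,90,6,'s6.png')
rows,_=plan((.455,.14,.04),84,maxstep=.03);print(len(rows));[print([[float(x) for x in k] for k in r]) for r in rows[::4]]"
```

```text
t 9.0 p [0.4549 0.1246 0.2338] xax [-0.001 -0.001 -1.   ] jawyaw 83.99 q [-34.8  -4.3  15.5 106.9   1.2  77.3  64.3] F [ 0.8 -0.1 -1.9] M [-0.075  0.137  0.   ] w 0.0096
7
[[0.694, 0.006, 0.056], [-0.0001, -0.0, -0.0]]
[[0.694, 0.007, 0.056], [-0.0001, -0.0, -0.0]]
```

View pics/s6.png

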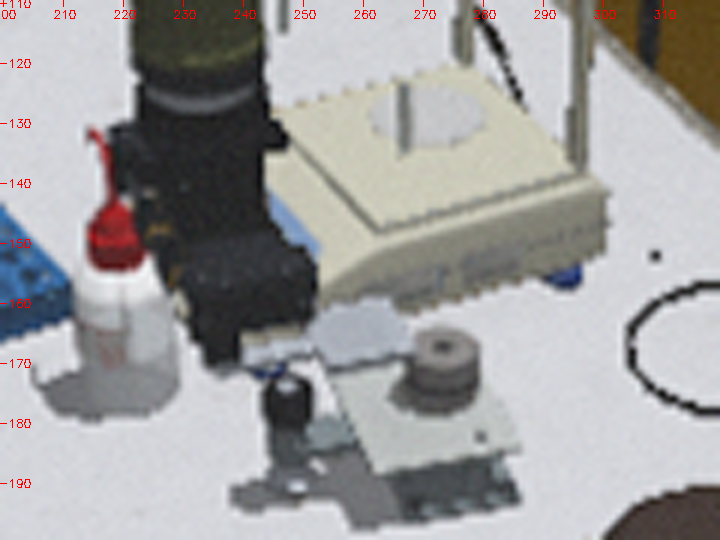

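View pics/t6.png

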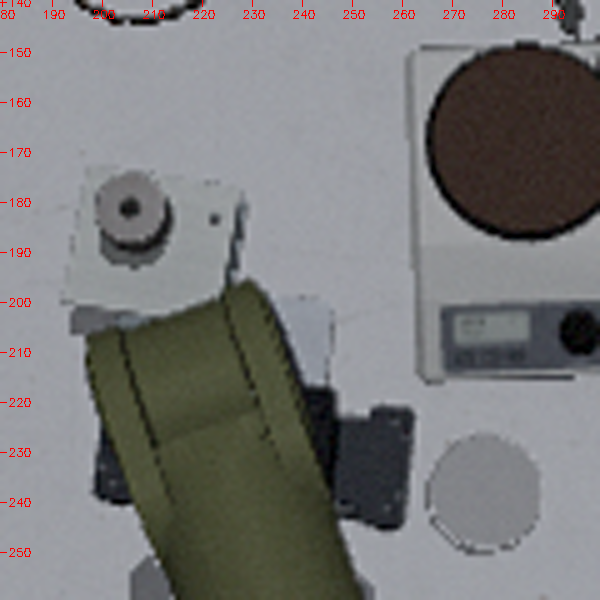

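Request:
drive_tool(
  increments=[
    [[0.7,0,0],[0,0,0]],
    [[0.7,0,0],[0,0,0]],
    [[0.7,0,0],[0,0,0]],
    [[0.7,0,0],[0,0,0]],
    [[0.7,0,0],[0,0,0]],
    [[0.7,0,0],[0,0,0]],
    [[0.6,0,0],[0,0,0]],
    [[0.3,0,0],[0,0,0]],
    [[0,0,0],[0,0,0]],
    [[0,0,0],[0,0,0]],
  ],
)

```text
time_s: 10.1
tool_pos: [0.456, 0.126, 0.0315]
tool_rot: [-68.1, 89.9, 15.9]
force: [-0.2, 0.3, -3.1]
grip_width: 0.0097
```

```bash
python3 -c "
from h import *
show()
T=env.read_camera('top');S=env.read_camera('scene');crop(T,180,165,85,75,8,'t7.png');crop(S,230,150,80,70,9,'s7.png')
"
```

```text
t 10.1 p [0.456  0.126  0.0315] xax [ 0.001  0.    -1.   ] jawyaw 84.01 q [-33.9   7.9  16.1 120.1  -2.7  52.3  67.8] F [-0.2  0.3 -3.1] M [0.022 0.165 0.007] w 0.0097
```

View pics/s7.png

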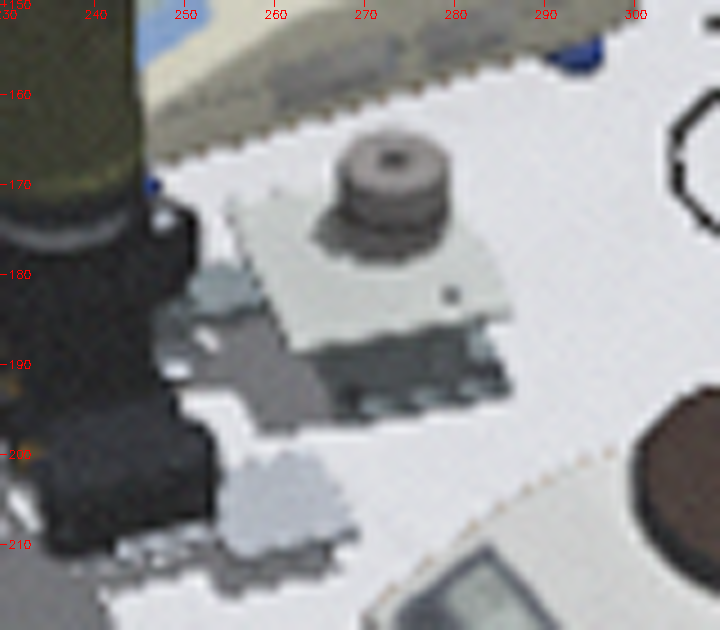

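View pics/t7.png

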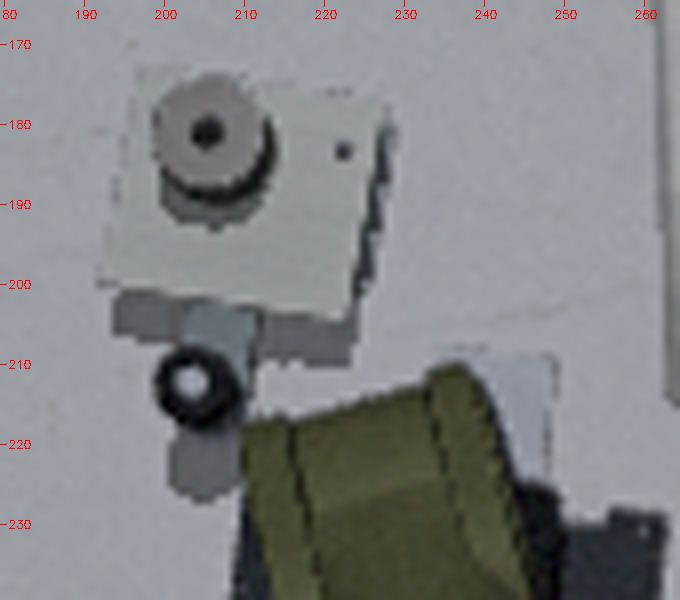

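```bash
python3 -c "
from h import *
T=env.read_camera('top');S=env.read_camera('scene')
o,p,R=st();a=np.radians(-6);c,s=np.cos(a),np.sin(a)
for X in [(.03,.03),(.03,-.03),(-.03,-.03),(-.03,.03)]:
  x,y=X[0]+.088,X[1];q=(p[0]+c*x-s*y,p[1]+s*x+c*y,.027);q2=(q[0],q[1],.017);print(proj(T,q).round(1),proj(S,q).round(1),proj(S,q2).round(1))
crop(S,242,185,40,40,16,'s8.png');crop(T,225,200,40,40,15,'t8.png')
"
```

```text
[233.6 208.2] [264. 199.] [264.  200.9]
[249.  209.7] [268.9 208. ] [268.9 209.8]
[247.3 225. ] [254.8 211.3] [254.8 213.2]
[231.8 223.4] [250.1 202.2] [250.2 204. ]
```

View pics/s8.png

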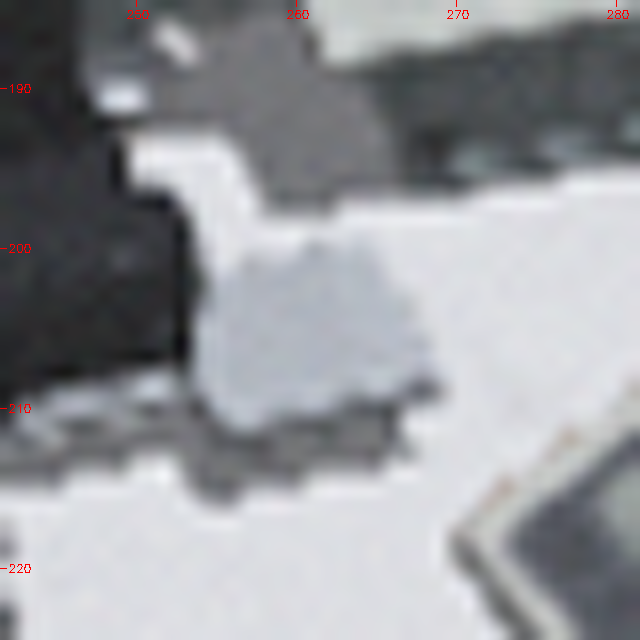

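View pics/t8.png

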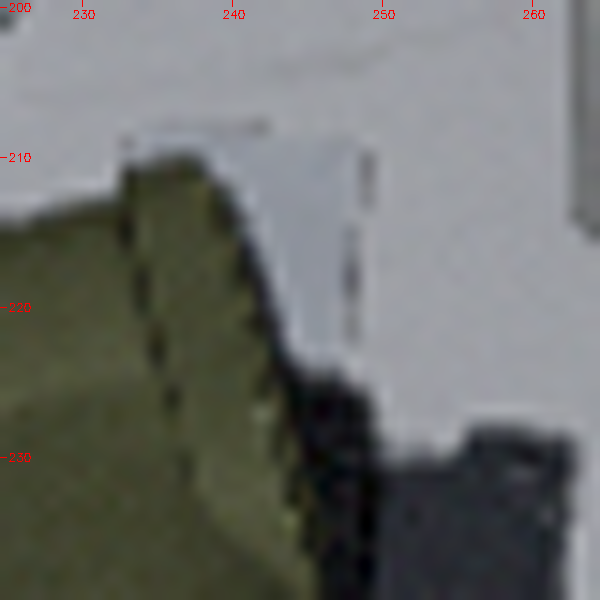

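```bash
python3 -c "
from h import *
T=env.read_camera('top');S=env.read_camera('scene')
import cv2
for n,u0,v0,c in(('top0',195,205,T),('scene0',240,168,S)):
  g=cv2.cvtColor(cv2.imread('pics/%s.png'%n),cv2.COLOR_BGR2GRAY)
  print(n,u0,v0);print(g[v0:v0+18,u0:u0+18])
for z in (.0955,.097):
  for xy in((.5486,.2486),(.5503,.2498),(.5495,.249)):
    a=np.linspace(0,6.283,90)
    f=lambda C,zz:np.array([proj(C,(xy[0]+.018*np.cos(t),xy[1]+.018*np.sin(t),zz)) for t in a])
    t1=f(T,z);t2=f(T,z-.026);s1=f(S,z);s2=f(S,z-.026)
    print(z,xy,'T rim',t1.min(0).round(1),t1.max(0).round(1),'T bot',t2.max(0).round(1),'S rim',s1.min(0).round(1),s1.max(0).round(1),'S bot max',s2.max(0).round(1),s2.min(0).round(1))
"
```

```text
top0 195 205
[[ 87  88  92  89  92  90  87  86  98 102 100 103 103 105 106 106 105  54]
 [ 84  88  89  92  87  86  84  86 103 104 103 105 102 104 104 108 108  72]
 [152 146  80  84  85  88  76  79 111 106 108 106 106 106 108 106  84  78]
 [155 157 150 152 153 154 115  57  55  53  64  94 109 108 104 103  64  87]
 [154 154 156 158 157  98  51  25  22  22  24  38  55  88 109 106  59  89]
 [152 155 154 156 129  36  11  11  19  47  20  26  21  61 111 105  44  98]
 [146 151 154 152  97  17  31  94 139 136  75  25  24  33  76 114  74 155]
 [150 152 155 156  52  10  48 122 148 149 139  25  32  17  49 107  87 161]
 [150 151 156 155  83  11  38 100 152 145 120  23  28   2  26  73  91 157]
 [152 155 155 156  82  20  23  47  90 101  53  27  28   2   6  46  88 160]
 [153 154 157 156 117   4  26  26  32  38  29  21  10   6  23  67 137 153]
 [154 155 156 158 150  81  16  23  18  23  24   4  15  20  41  58 133 117]
 [152 153 153 156 159 149 119   1   8  17   2   9  20  48  37  73 115 131]
 [154 156 153 154 155 155 153  83  42  26  19  30  31  51  60  75  84 153]
 [152 154 153 155 154 157 157  88  84
[... 1822 characters left out ...]
] [208.1 217. ] T bot [209.2 218. ] S rim [243.  171.1] [251.6 176.2] S bot max [251.8 181.2] [243.2 176. ]
0.0955 (0.5495, 0.249) T rim [198.6 207.6] [208.4 217.3] T bot [209.4 218.2] S rim [242.9 171.2] [251.5 176.3] S bot max [251.7 181.3] [243.1 176.2]
0.097 (0.5486, 0.2486) T rim [198.6 207.8] [208.4 217.4] T bot [209.4 218.4] S rim [242.7 171. ] [251.4 176.1] S bot max [251.5 181.2] [243. 176.]
0.097 (0.5503, 0.2498) T rim [198.3 207.4] [208.1 217. ] T bot [209.1 218. ] S rim [243.  170.8] [251.6 175.9] S bot max [251.8 180.9] [243.2 175.8]
0.097 (0.5495, 0.249) T rim [198.5 207.6] [208.3 217.2] T bot [209.3 218.2] S rim [242.9 170.9] [251.5 176. ] S bot max [251.7 181. ] [243.1 175.9]
```

Request:
drive_tool(
  increments=[
    [[0.2,0,0],[0,0,0]],
    [[0.19,0,0],[0,0,0]],
    [[0,0,0],[0,0,0]],
    [[0,0,0],[0,0,0]],
  ],
)

```text
time_s: 10.8
tool_pos: [0.455, 0.1264, 0.0145]
tool_rot: [138.4, 90.0, -137.5]
force: [0.1, -0.1, -2.0]
grip_width: 0.0097
```

```bash
python3 -c "
from h import *
show()
rows,_=plan((.4612,.205,.0155),84,maxstep=.013);print(len(rows));[print([[float(x) for x in k] for k in r]) for r in rows[:1]]
S=env.read_camera('scene');crop(S,235,170,50,50,12,'s9.png')
"
```

```text
t 10.8 p [0.455  0.1264 0.0145] xax [-0. -0. -1.] jawyaw 84.07 q [-33.7   9.4  16.  120.8  -3.4  50.2  68.3] F [ 0.1 -0.1 -2. ] M [0.153 0.009 0.098] w 0.0097
7
[[-0.004, 0.007, 0.282], [0.0001, -0.0, -0.0]]
```

View pics/s9.png

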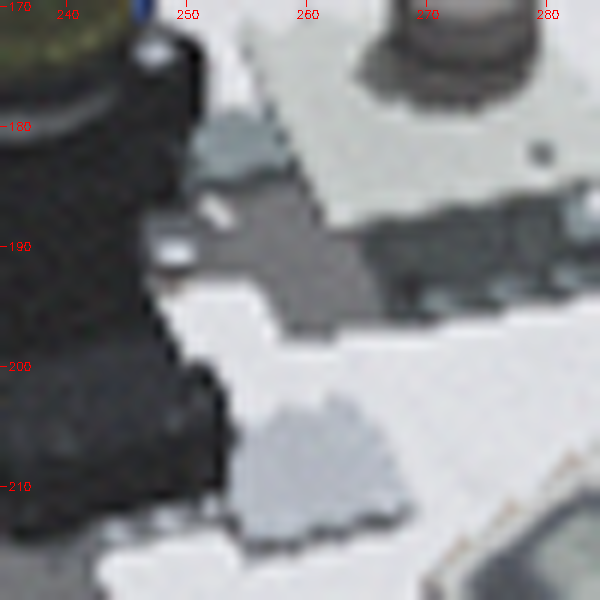

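Request:
drive_tool(
  increments=[
    [[-0.02,0,0],[0,0,0]],
    [[0,0.015,0.28],[0,0,0]],
    [[0,0.015,0.28],[0,0,0]],
    [[0,0.015,0.28],[0,0,0]],
    [[0,0.015,0.28],[0,0,0]],
    [[0,0.015,0.28],[0,0,0]],
    [[0,0.015,0.28],[0,0,0]],
    [[0,0,0],[0,0,0]],
  ],
)

```text
time_s: 11.65
tool_pos: [0.4585, 0.1959, 0.0159]
tool_rot: [-21.0, 89.9, 63.2]
force: [-0.6, 0.3, -2.8]
grip_width: 0.0096
```

```bash
python3 -c "
from h import *
show()
rows,_=plan((.4618,.2580,.0152),84,maxstep=.01);print(len(rows));[print([[float(x) for x in k] for k in r]) for r in rows[:1]]
S=env.read_camera('scene');crop(S,235,170,50,50,12,'s10.png')
"
```

```text
t 11.65 p [0.4585 0.1959 0.0159] xax [ 0.     0.001 -1.   ] jawyaw 84.22 q [-38.3  12.1  13.2 117.2  -3.6  51.   61.1] F [-0.6  0.3 -2.8] M [0.067 0.154 0.002] w 0.0096
7
[[0.003, 0.01, 0.222], [0.0003, 0.0001, 0.0]]
```

View pics/s10.png

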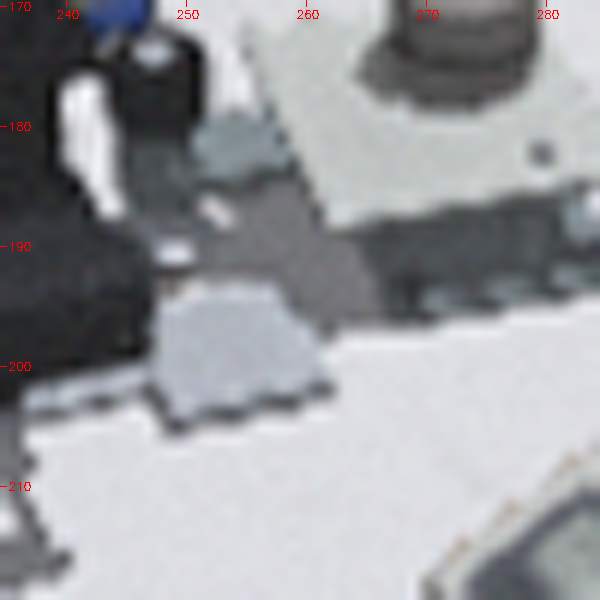

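Request:
drive_tool(
  increments=[
    [[0.01,0.01,0.22],[0,0,0]],
    [[0.01,0.01,0.22],[0,0,0]],
    [[0,0.01,0.22],[0,0,0]],
  ],
)

```text
time_s: 12.0
tool_pos: [0.46, 0.2205, 0.015]
tool_rot: [1.1, 90.0, 85.1]
force: [0.3, 0.0, -2.7]
grip_width: 0.0096
```

Request:
drive_tool(
  increments=[
    [[0,0.01,0.22],[0,0,0]],
    [[0,0.01,0.22],[0,0,0]],
  ],
)

```text
time_s: 12.2
tool_pos: [0.4611, 0.2384, 0.015]
tool_rot: [-19.7, 90.0, 64.4]
force: [-0.0, 0.1, -1.7]
grip_width: 0.0097
```

Request:
drive_tool(
  increments=[
    [[0,0.01,0.22],[0,0,0]],
    [[0,0.01,0.22],[0,0,0]],
    [[0,0,0],[0,0,0]],
    [[0,0,0],[0,0,0]],
  ],
)

```text
time_s: 12.6
tool_pos: [0.462, 0.2551, 0.0149]
tool_rot: [163.3, 90.0, -112.6]
force: [-0.1, -0.9, -1.8]
grip_width: 0.0098
```

```bash
python3 -c "
from h import *
show()
S=env.read_camera('scene');T=env.read_camera('top');crop(S,225,160,50,50,12,'s11.png');crop(T,180,190,50,50,12,'t11.png')
"
```

```text
t 12.6 p [0.462  0.2551 0.0149] xax [-0. -0. -1.] jawyaw 84.08 q [-42.   15.4  11.4 113.2  -3.8  51.8  55.4] F [-0.1 -0.9 -1.8] M [-0.006  0.112 -0.015] w 0.0098
```

View pics/s11.png

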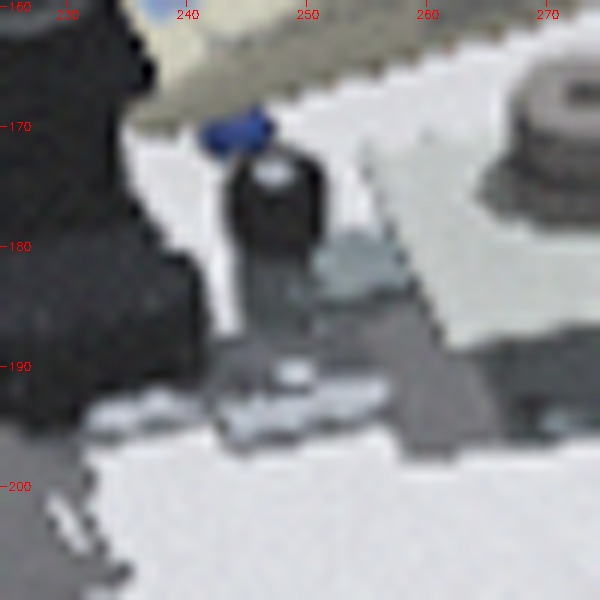

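View pics/t11.png

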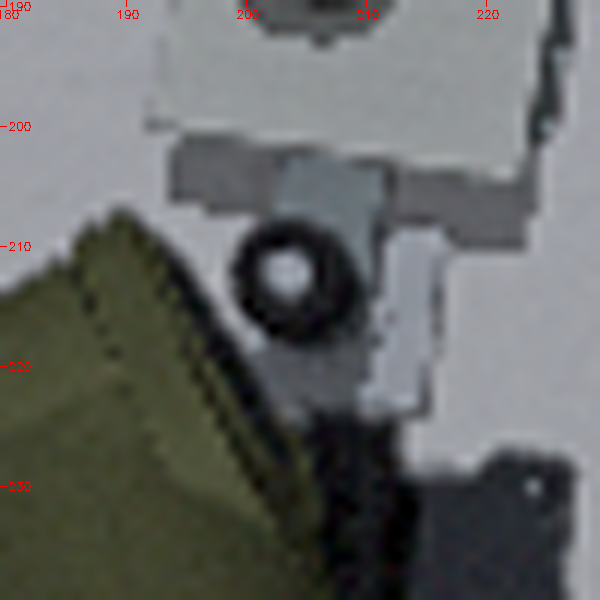

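```bash
python3 -c "
from h import *
show()
T=env.read_camera('top');S=env.read_camera('scene')
a=np.radians(-6);c,s=np.cos(a),np.sin(a)
for C in[(.5493,.2488),(.5493,.246)]:
 for X in [(.03,-.03),(-.03,-.03)]:
  q=(C[0]+c*X[0]-s*X[1],C[1]+s*X[0]+c*X[1],.0105);print(C,proj(T,q).round(1),proj(S,q).round(1))
ps=[];
crop(T,205,200,20,30,24,'t12.png')
crop(S,238,185,26,16,24,'s12.png')
show()
"
```

```text
t 12.7 p [0.4621 0.2544 0.0149] xax [-0. -0. -1.] jawyaw 84.02 q [-42.   15.4  11.4 113.2  -3.8  51.8  55.4] F [ 0.5 -0.5 -1.9] M [-0.031  0.104  0.025] w 0.0094
(0.5493, 0.2488) [215.6 209.1] [256.7 192.4]
(0.5493, 0.2488) [213.8 224.2] [243.3 195.4]
(0.5493, 0.246) [216.4 209.1] [257.  192.7]
(0.5493, 0.246) [214.5 224.2] [243.5 195.8]
t 12.8 p [0.4621 0.2544 0.015 ] xax [-0. -0. -1.] jawyaw 84.01 q [-41.9  15.4  11.4 113.2  -3.8  51.8  55.4] F [-0.1 -0.6 -1. ] M [ 0.06   0.19  -0.025] w 0.0094
```

View pics/t12.png

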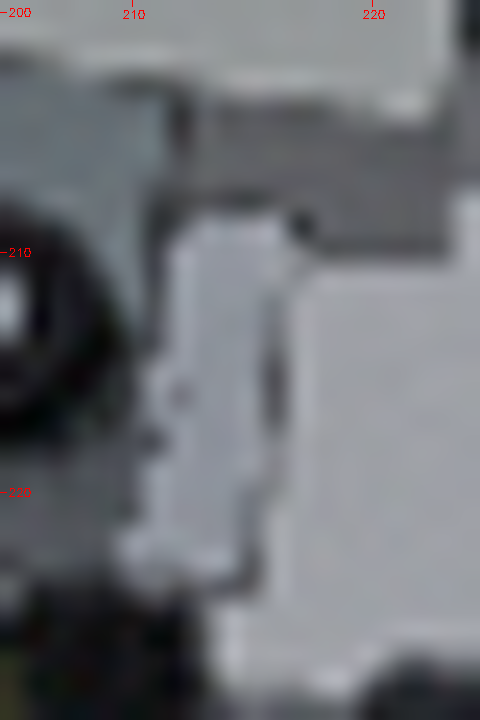

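View pics/s12.png

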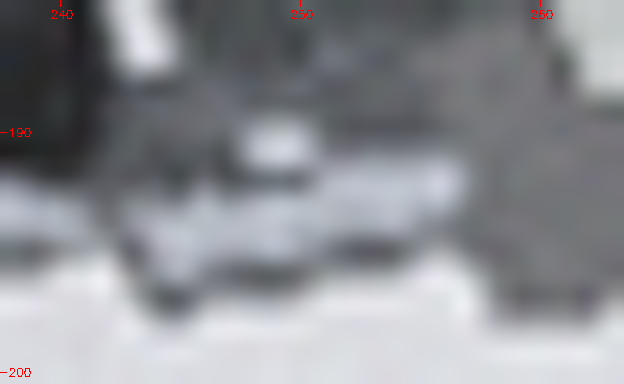

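Request:
drive_tool(
  increments=[
    [[0,0.035,0.092],[0,0,0]],
    [[0,0,0],[0,0,0]],
    [[0.02,0,0],[0,0,0]],
    [[0,0,0],[0,0,0]],
    [[0,0,0],[0,0,0]],
  ],
)

```text
time_s: 13.3
tool_pos: [0.4611, 0.2591, 0.0144]
tool_rot: [-23.2, 90.0, 60.9]
force: [-0.7, 0.0, -0.6]
grip_width: 0.0092
```

```bash
python3 -c "
from h import *
show()
T=env.read_camera('top')
crop(T,205,200,20,30,24,'t13.png')
show()
"
```

```text
t 13.3 p [0.4611 0.2591 0.0144] xax [ 0.  0. -1.] jawyaw 84.06 q [-42.2  15.5  11.2 113.1  -3.8  51.7  55. ] F [-0.7  0.  -0.6] M [ 0.124  0.215 -0.001] w 0.0092
t 13.35 p [0.4611 0.2591 0.0144] xax [ 0.  0. -1.] jawyaw 84.07 q [-42.3  15.5  11.2 113.1  -3.8  51.7  55. ] F [-0.7 -0.3 -0.5] M [0.132 0.246 0.027] w 0.0098
```

View pics/t13.png

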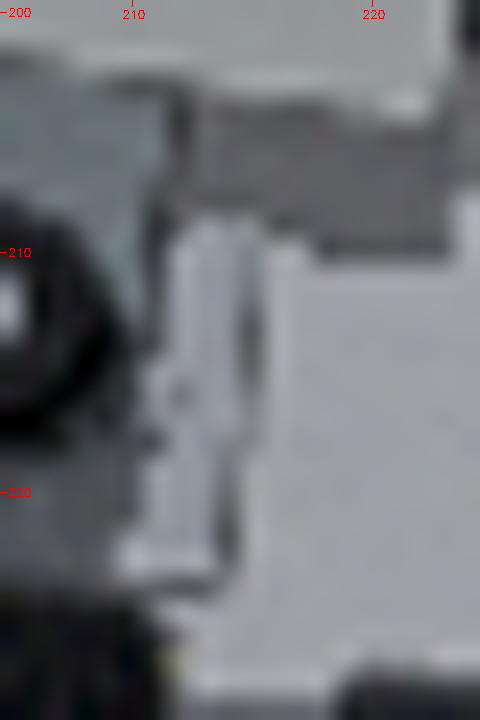

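Request:
drive_tool(
  increments=[
    [[0,0,0],[0,0,0]],
    [[0,0,0],[0,0,0]],
    [[0,0,0],[0,0,0]],
    [[0,0,0],[0,0,0]],
    [[0,0,0],[0,0,0]],
  ],
  hand=0,
)

```text
time_s: 13.85
tool_pos: [0.4612, 0.2588, 0.0142]
tool_rot: [-59.4, 90.0, 24.6]
force: [-0.4, -0.5, 0.5]
grip_width: 0.0396
```

Request:
drive_tool(
  increments=[
    [[-0.3,0,0],[0,0,0]],
    [[-0.6,0,0],[0,0,0]],
    [[-0.8,0,0],[0,0,0]],
    [[-0.8,0,0],[0,0,0]],
    [[-0.8,0.1,0],[0,0,0]],
    [[-0.6,0.2,-0.3],[0,0,0]],
    [[0,0.4,-0.6],[0,0,0]],
    [[0,0.4,-0.8],[0,0,0]],
    [[0,0.4,-0.8],[0,0,0]],
  ],
)

```text
time_s: 14.75
tool_pos: [0.3905, 0.1648, 0.1712]
tool_rot: [-57.8, 89.9, 26.3]
force: [0.8, -0.3, -0.0]
grip_width: 0.0435
```

```bash
python3 -c "
from h import *
show()
S=env.read_camera('scene');T=env.read_camera('top');crop(S,220,155,60,50,12,'s14.png');crop(T,180,190,50,60,10,'t14.png')
"
```

```text
t 14.75 p [0.3905 0.1648 0.1712] xax [ 0.001  0.001 -1.   ] jawyaw 84.09 q [-41.   -8.2  13.4 117.6   2.   70.3  55.7] F [ 0.8 -0.3 -0. ] M [ 0.002 -0.02   0.007] w 0.0435
```

View pics/s14.png

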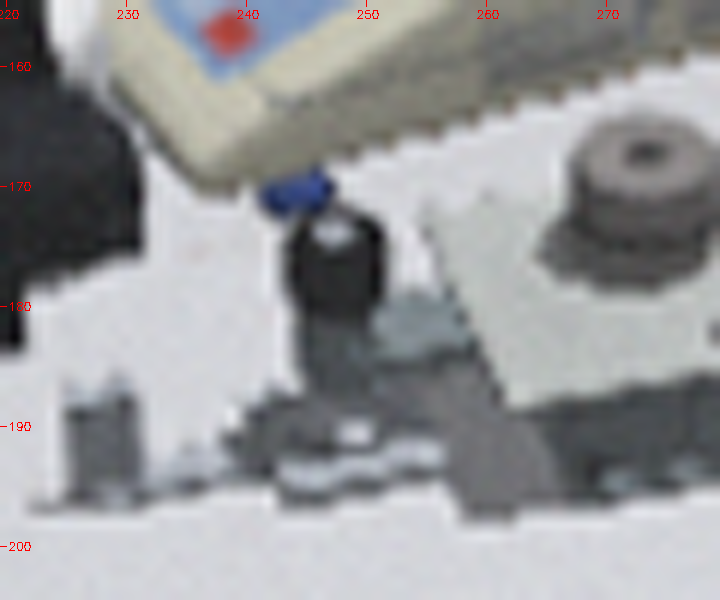

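View pics/t14.png

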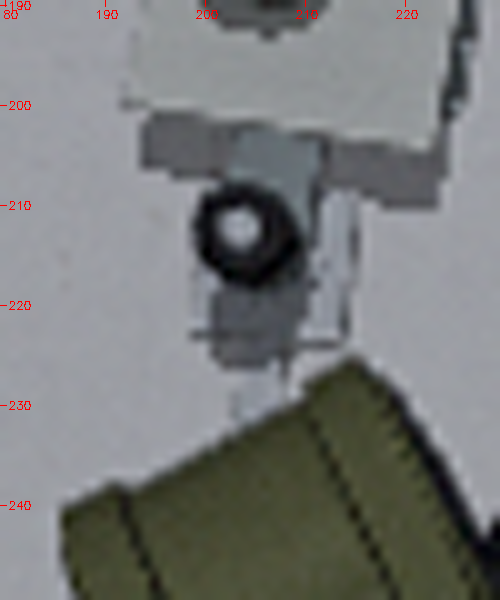

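```bash
python3 -c "
from h import *
T=env.read_camera('top');S=env.read_camera('scene')
a=np.radians(-6);c,s=np.cos(a),np.sin(a)
def P(C,X,z=.01):return (C[0]+c*X[0]-s*X[1],C[1]+s*X[0]+c*X[1],z)
for C in[(.5493,.2488)]:
 for X in [(.03,-.03),(-.03,-.03),(-.03,.03)]:
  print(proj(T,P(C,X)).round(1),proj(S,P(C,X)).round(1))
 for X in[(-.075,.005),(-.075,-.005),(-.101,-.005),(-.101,.005)]:print('tab',proj(S,P(C,X,.05)).round(1),proj(S,P(C,X,.008)).round(1))
 print('hole',proj(S,P(C,(0,0),.015)),proj(T,(C[0],C[1],.097)),proj(S,(C[0],C[1],.097)))
crop(T,190,200,35,35,17,'t15.png');crop(S,222,182,40,20,18,'s15.png')
"
```

```text
[215.7 209.1] [256.7 192.5]
[213.8 224.2] [243.3 195.5]
[198.5 222.7] [239.2 187.2]
tab [230.2 185.4] [230.8 193.2]
tab [230.8 186.8] [231.4 194.6]
tab [224.8 188.1] [225.5 195.9]
tab [224.2 186.7] [224.9 194.5]
hole [247.84837444 188.92790195] [203.45314954 212.42383668] [247.16951812 173.49404154]
```

View pics/t15.png

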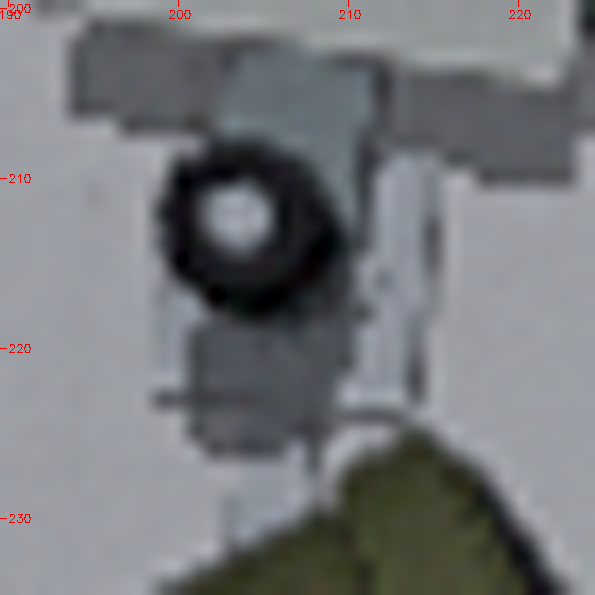

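View pics/s15.png

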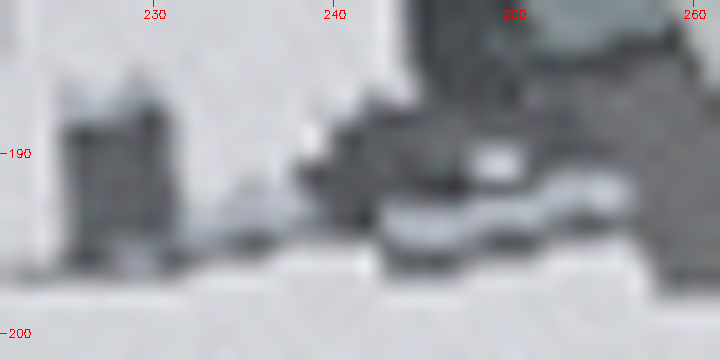

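```bash
python3 -c "
from h import *
show()
rows,_=plan((.5493,.2488,.15),165,n=10);[print([[float(x) for x in k] for k in r]) for r in rows]
"
```

```text
t 14.95 p [0.3913 0.1656 0.1713] xax [ 0.002  0.002 -1.   ] jawyaw 83.99 q [-41.   -8.1  13.4 117.5   1.9  70.2  55.6] F [-0.4  0.   0.3] M [ 0.055 -0.045  0.029] w 0.0439
[[0.054, -0.371, 0.248], [-0.0675, 0.0, 0.0001]]
[[0.054, -0.402, 0.193], [-0.0675, 0.0, 0.0001]]
[[0.054, -0.426, 0.135], [-0.0675, 0.0, 0.0001]]
[[0.054, -0.44, 0.074], [-0.0675, 0.0, 0.0001]]
[[0.054, -0.446, 0.011], [-0.0675, 0.0, 0.0001]]
[[0.054, -0.443, -0.052], [-0.0675, 0.0, 0.0001]]
[[0.054, -0.432, -0.114], [-0.0675, 0.0, 0.0001]]
[[0.053, -0.411, -0.174], [-0.0675, 0.0, 0.0001]]
[[0.053, -0.383, -0.23], [-0.0675, 0.0, 0.0001]]
[[0.053, -0.346, -0.282], [-0.0675, 0.0, 0.0001]]
```

Request:
drive_tool(
  increments=[
    [[0.05,-0.37,0.25],[-0.0675,0,0]],
    [[0.05,-0.4,0.19],[-0.0675,0,0]],
    [[0.05,-0.43,0.13],[-0.0675,0,0]],
    [[0.05,-0.44,0.07],[-0.0675,0,0]],
    [[0.05,-0.45,0.01],[-0.0675,0,0]],
    [[0.05,-0.44,-0.05],[-0.0675,0,0]],
    [[0.05,-0.43,-0.11],[-0.0675,0,0]],
    [[0.05,-0.41,-0.17],[-0.0675,0,0]],
    [[0.05,-0.38,-0.23],[-0.0675,0,0]],
    [[0.05,-0.35,-0.28],[-0.0675,0,0]],
  ],
  hand=0.5,
  squeeze=25,
)

```text
time_s: 15.95
tool_pos: [0.5497, 0.2508, 0.1499]
tool_rot: [-105.3, 90.0, 60.2]
force: [0.5, -0.4, -0.8]
grip_width: 0.0655
```

Request:
drive_tool(
  increments=[
    [[0,0,0],[0,0,0]],
    [[0,0,0],[0,0,0]],
  ],
)

```text
time_s: 16.15
tool_pos: [0.5486, 0.2496, 0.1497]
tool_rot: [49.2, 89.9, -145.9]
force: [-0.1, -0.0, 1.0]
grip_width: 0.0649
```

```bash
python3 -c "
from h import *
show()
rows,_=plan((.5493,.2488,.068),165,n=5);[print([[float(x) for x in k] for k in r]) for r in rows]
"
```

```text
t 16.15 p [0.5486 0.2496 0.1497] xax [-0.001 -0.001 -1.   ] jawyaw 164.96 q [-38.4  15.3  13.4  96.   -3.8  69.2 140.9] F [-0.1 -0.   1. ] M [0.058 0.164 0.021] w 0.0649
[[0.409, 0.002, -0.005], [-0.0001, 0.0001, -0.0001]]
[[0.409, 0.003, -0.005], [-0.0001, 0.0001, -0.0001]]
[[0.409, 0.003, -0.005], [-0.0001, 0.0001, -0.0001]]
[[0.409, 0.003, -0.004], [-0.0001, 0.0001, -0.0001]]
[[0.409, 0.003, -0.004], [-0.0001, 0.0001, -0.0001]]
```

Request:
drive_tool(
  increments=[
    [[0.4,0,-0.01],[0,0,0]],
    [[0.4,0,-0.01],[0,0,0]],
    [[0.4,0,0],[0,0,0]],
    [[0.4,0,0],[0,0,0]],
    [[0.4,0,0],[0,0,0]],
    [[0,0,0],[0,0,0]],
    [[0,0,0],[0,0,0]],
  ],
)

```text
time_s: 16.85
tool_pos: [0.5492, 0.2486, 0.0698]
tool_rot: [46.4, 90.0, -148.6]
force: [-0.9, -0.3, 1.0]
grip_width: 0.0652
```

```bash
python3 -c "
from h import *
show()
S=env.read_camera('scene');T=env.read_camera('top');crop(S,215,130,75,75,8,'s16.png');crop(T,170,170,70,70,8,'t16.png')
show()
"
```

```text
t 16.85 p [0.5492 0.2486 0.0698] xax [-0.001 -0.    -1.   ] jawyaw 165.04 q [-37.8  19.6  13.  100.4  -5.   60.6 142. ] F [-0.9 -0.3  1. ] M [0.068 0.097 0.005] w 0.0652
t 16.95 p [0.5501 0.249  0.071 ] xax [ 0.001  0.001 -1.   ] jawyaw 165.05 q [-37.8  19.5  13.  100.4  -5.   60.6 142. ] F [-0.8  0.3  0. ] M [0.071 0.067 0.039] w 0.0651
```

View pics/s16.png

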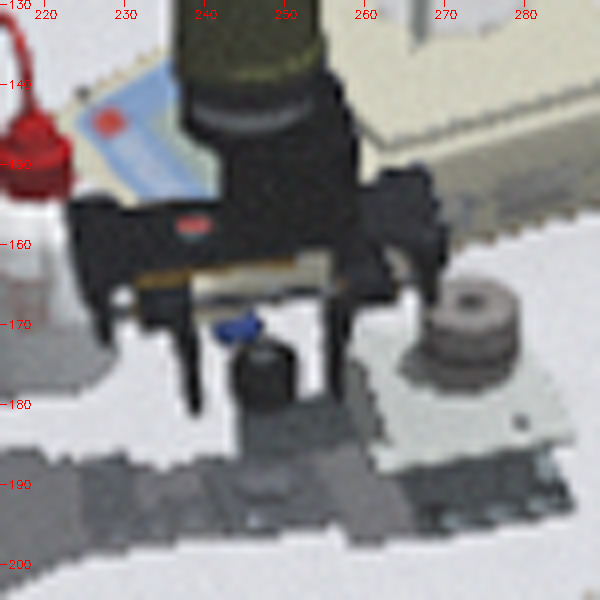

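View pics/t16.png

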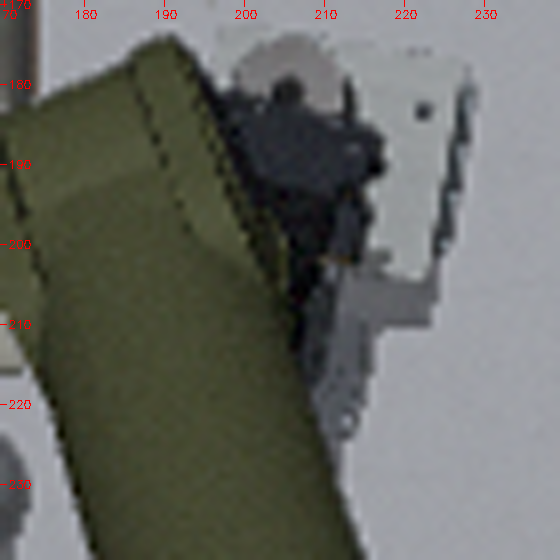

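Request:
drive_tool(
  increments=[
    [[0.03,0,0],[0,0,0]],
    [[0,0,0],[0,0,0]],
    [[0,0,0],[0,0,0]],
    [[0,0,0],[0,0,0]],
    [[0,0,0],[0,0,0]],
    [[0,0,0],[0,0,0]],
    [[0,0,0],[0,0,0]],
    [[0,0,0],[0,0,0]],
  ],
  hand=-1,
  squeeze=25,
)

```text
time_s: 17.75
tool_pos: [0.5498, 0.2487, 0.0692]
tool_rot: [-151.7, 90.0, 13.4]
force: [1.1, -0.4, 1.0]
grip_width: 0.0355
```

```bash
python3 -c "
from h import *
show()"
```

```text
t 17.75 p [0.5498 0.2487 0.0692] xax [ 0.001  0.    -1.   ] jawyaw 165.05 q [-37.8  19.7  13.  100.4  -5.   60.4 142. ] F [ 1.1 -0.4  1. ] M [ 0.072 -0.169  0.01 ] w 0.0355
```

Request:
drive_tool(
  increments=[
    [[0.0033,0,0],[0.05,0,0]],
    [[0.0033,0,0],[0.05,0,0]],
    [[0.0033,0,0],[0.05,0,0]],
    [[0.0033,0,0],[0.05,0,0]],
    [[0.0033,0,0],[0.05,0,0]],
  ],
)

```text
time_s: 18.25
tool_pos: [0.5497, 0.2488, 0.0685]
tool_rot: [-109.8, 90.0, 25.0]
force: [0.6, -0.5, 0.7]
grip_width: 0.0355
```

```bash
python3 -c "
from h import *
show()"
```

```text
t 18.25 p [0.5497 0.2488 0.0685] xax [ 0.001  0.    -1.   ] jawyaw 134.82 q [-41.7  20.   17.8 100.6  -6.9  60.4 113.3] F [ 0.6 -0.5  0.7] M [ 0.051 -0.108  0.061] w 0.0355
```

Request:
drive_tool(
  increments=[
    [[0.0033,0,0],[0.05,0,0]],
    [[0.0033,0,0],[0.05,0,0]],
    [[0.0033,0,0],[0.05,0,0]],
    [[0.0033,0,0],[0.05,0,0]],
    [[0.0033,0,0],[0.05,0,0]],
  ],
)

```text
time_s: 18.75
tool_pos: [0.5496, 0.249, 0.0679]
tool_rot: [-57.4, 90.0, 47.5]
force: [0.5, 0.9, 1.0]
grip_width: 0.0356
```

```bash
python3 -c "
from h import *
show()"
```

```text
t 18.75 p [0.5496 0.249  0.0679] xax [ 0.001  0.001 -1.   ] jawyaw 104.83 q [-45.8  20.5  22.7 100.8  -8.9  60.5  84.9] F [0.5 0.9 1. ] M [ 0.175 -0.158  0.104] w 0.0356
```

```bash
cat >> h.py <<'E'
def avg(n=8):
    m=[];f=[]
    for i in range(n):
        o=env.get_obs();m.append(o["wrist_torque"]);f.append(o["force"]);env.read_camera("top")
    m=np.array(m);f=np.array(f);print("Mz",m[:,2].round(3),"mean",m[:,2].mean().round(4),"Mxy",m[:,:2].mean(0).round(3),"F",f.mean(0).round(2));show()
E
python3 -c "
from h import *
avg()"
```

```text
Mz [ 0.104 -0.089 -0.104 -0.032 -0.089 -0.021 -0.038 -0.008] mean -0.0347 Mxy [ 0.2   -0.175] F [1.13 0.15 1.18]
t 19.15 p [0.5495 0.249  0.0678] xax [ 0.     0.001 -1.   ] jawyaw 105.13 q [-45.7  20.4  22.6 100.8  -8.9  60.5  85.2] F [1.4 0.7 1.1] M [ 0.237 -0.222 -0.048] w 0.0351
```

Request:
drive_tool(
  increments=[
    [[0.0022,0,0],[0.0333,0,0]],
    [[0.0022,0,0],[0.0333,0,0]],
    [[0.0022,0,0],[0.0333,0,0]],
  ],
)

```text
time_s: 19.45
tool_pos: [0.5496, 0.2491, 0.0676]
tool_rot: [-34.4, 90.0, 58.6]
force: [-0.1, 0.4, 0.1]
grip_width: 0.0353
```

```bash
cat >> h.py <<'E'
def tq(cam=0):
    for i in range(cam+1):
        o=env.get_obs();R=Ro.from_euler('xyz',o["tool_rot"],degrees=True).as_matrix()
        print("t",round(o["time_s"],2),"yaw",np.degrees(np.arctan2(R[1,2],R[0,2])).round(2),"Mz",o["wrist_torque"][2].round(3),"e7",o["effort"][6].round(4),"v7",o["joint_velocities"][6].round(1),"e",o["effort"][[0,2,4]].round(2),"F",o["force"].round(1),"z",o["tool_pos"][2].round(4))
        if cam: env.read_camera("top")
E
python3 -c "
from h import *
tq(4)"
```

```text
t 19.45 yaw 92.97 Mz 0.041 e7 0.6243 v7 -37.5 e [0.78 4.78 0.27] F [-0.1  0.4  0.1] z 0.0676
t 19.5 yaw 92.82 Mz -0.084 e7 -0.0097 v7 7.4 e [0.06 4.93 0.25] F [ 1.6 -0.   1. ] z 0.0675
t 19.55 yaw 93.1 Mz -0.089 e7 -0.3805 v7 3.1 e [0.13 5.12 0.3 ] F [0.9 0.5 0.9] z 0.0676
t 19.6 yaw 93.18 Mz -0.056 e7 -0.086 v7 0.5 e [0.17 5.12 0.34] F [1.4 1.4 1.8] z 0.0676
t 19.65 yaw 93.18 Mz -0.076 e7 0.0273 v7 -0.2 e [0.24 5.14 0.38] F [2.1 2.1 1.3] z 0.0676
```

Request:
drive_tool(
  increments=[
    [[0.0022,0,0],[0.0333,0,0]],
    [[0.0022,0,0],[0.0333,0,0]],
    [[0.001,0,0],[0.0167,0,0]],
    [[0.0006,0,0],[0.0083,0,0]],
    [[0.0003,0,0],[0.005,0,0]],
    [[0,0,0],[0.004,0,0]],
    [[0,0,0],[0.003,0,0]],
    [[0,0,0],[0.002,0,0]],
  ],
)

```text
time_s: 20.5
tool_pos: [0.5496, 0.2491, 0.0673]
tool_rot: [-24.3, 90.0, 56.1]
force: [1.6, 2.5, 1.2]
grip_width: 0.0351
```

```bash
python3 -c "
from h import *
tq(5)"
```

```text
t 20.5 yaw 80.4 Mz 0.011 e7 -0.0278 v7 -2.2 e [1.06 6.21 0.7 ] F [1.6 2.5 1.2] z 0.0673
t 20.55 yaw 80.39 Mz 0.011 e7 -0.0502 v7 0.4 e [1.07 6.25 0.73] F [1.6 3.2 2. ] z 0.0673
t 20.6 yaw 80.41 Mz -0.017 e7 -0.0592 v7 0.2 e [1.1  6.3  0.77] F [1.5 3.1 2.2] z 0.0673
t 20.65 yaw 80.41 Mz 0.042 e7 -0.0418 v7 0.0 e [1.15 6.34 0.8 ] F [1.8 3.1 1.7] z 0.0673
t 20.7 yaw 80.41 Mz 0.021 e7 -0.0411 v7 -0.1 e [1.2  6.39 0.83] F [1.3 3.  1.5] z 0.0673
t 20.75 yaw 80.41 Mz 0.048 e7 -0.0431 v7 -0.1 e [1.25 6.43 0.85] F [1.7 2.  2.9] z 0.0673
```

Request:
drive_tool(
  increments=[
    [[0.001,0,0],[0.0167,0,0]],
    [[0.001,0,0],[0.0167,0,0]],
    [[0.001,0,0],[0.0167,0,0]],
  ],
)

```text
time_s: 21.1
tool_pos: [0.5496, 0.2491, 0.0672]
tool_rot: [-20.1, 90.0, 54.3]
force: [2.5, 3.5, 1.5]
grip_width: 0.0352
```

```bash
python3 -c "
from h import *
tq()"
```

```text
t 21.1 yaw 74.32 Mz 0.04 e7 0.2825 v7 -18.6 e [1.62 6.58 0.91] F [2.5 3.5 1.5] z 0.0672
```

Request:
drive_tool(
  increments=[
    [[0.001,0,0],[0.0167,0,0]],
    [[0.001,0,0],[0.0167,0,0]],
  ],
)

```text
time_s: 21.3
tool_pos: [0.5496, 0.2491, 0.067]
tool_rot: [-21.0, 90.0, 49.3]
force: [1.8, 3.3, 0.9]
grip_width: 0.0353
```

```bash
python3 -c "
from h import *
tq()"
```

```text
t 21.3 yaw 70.31 Mz 0.113 e7 0.2816 v7 -18.7 e [1.62 6.73 0.92] F [1.8 3.3 0.9] z 0.067
```

Request:
drive_tool(
  increments=[
    [[0.001,0,0],[0.0167,0,0]],
    [[0.001,0,0],[0.0167,0,0]],
  ],
)

```text
time_s: 21.5
tool_pos: [0.5496, 0.2492, 0.067]
tool_rot: [-19.4, 89.9, 46.9]
force: [2.1, 3.9, 1.4]
grip_width: 0.0356
```

```bash
python3 -c "
from h import *
tq()"
```

```text
t 21.5 yaw 66.31 Mz 0.066 e7 0.281 v7 -18.6 e [1.63 6.88 0.92] F [2.1 3.9 1.4] z 0.067
```

Request:
drive_tool(
  increments=[
    [[0.001,0,0],[0.0167,0,0]],
    [[0.001,0,0],[0.0167,0,0]],
  ],
)

```text
time_s: 21.7
tool_pos: [0.5497, 0.2491, 0.0669]
tool_rot: [-16.8, 89.9, 45.5]
force: [2.1, 3.5, 1.7]
grip_width: 0.0353
```

```bash
python3 -c "
from h import *
tq()"
```

```text
t 21.7 yaw 62.3 Mz 0.069 e7 0.2807 v7 -18.6 e [1.64 7.03 0.92] F [2.1 3.5 1.7] z 0.0669
```

Request:
drive_tool(
  increments=[
    [[0.001,0,0],[0.0167,0,0]],
    [[0.001,0,0],[0.0167,0,0]],
  ],
)

```text
time_s: 21.9
tool_pos: [0.5497, 0.2492, 0.0668]
tool_rot: [-13.5, 89.9, 44.8]
force: [2.3, 3.5, 1.0]
grip_width: 0.0351
```

```bash
python3 -c "
from h import *
tq()"
```

```text
t 21.9 yaw 58.29 Mz 0.045 e7 0.2799 v7 -18.6 e [1.65 7.19 0.92] F [2.3 3.5 1. ] z 0.0668
```

Request:
drive_tool(
  increments=[
    [[0.001,0,0],[0.0167,0,0]],
    [[0.001,0,0],[0.0167,0,0]],
    [[0.001,0,0],[0.0167,0,0]],
  ],
)

```text
time_s: 22.2
tool_pos: [0.5497, 0.2492, 0.0667]
tool_rot: [-11.3, 89.9, 41.0]
force: [2.3, 2.8, 0.7]
grip_width: 0.0353
```

```bash
python3 -c "
from h import *
tq()"
```

```text
t 22.2 yaw 52.28 Mz 0.114 e7 0.2791 v7 -18.5 e [1.66 7.42 0.92] F [2.3 2.8 0.7] z 0.0667
```

Request:
drive_tool(
  increments=[
    [[0.001,0,0],[0.0167,0,0]],
    [[0.001,0,0],[0.0167,0,0]],
    [[0.001,0,0],[0.0167,0,0]],
  ],
)

```text
time_s: 22.5
tool_pos: [0.5497, 0.2492, 0.0666]
tool_rot: [-7.2, 89.9, 39.1]
force: [2.8, 3.3, 1.3]
grip_width: 0.0356
```

```bash
python3 -c "
from h import *
tq()"
```

```text
t 22.5 yaw 46.27 Mz 0.088 e7 0.2648 v7 -18.6 e [1.68 7.65 0.9 ] F [2.8 3.3 1.3] z 0.0666
```

Request:
drive_tool(
  increments=[
    [[0.001,0,0],[0.0167,0,0]],
    [[0.001,0,0],[0.0167,0,0]],
  ],
)

```text
time_s: 22.7
tool_pos: [0.5498, 0.2492, 0.0665]
tool_rot: [-5.1, 89.9, 37.2]
force: [2.7, 3.8, 1.6]
grip_width: 0.0355
```

```bash
python3 -c "
from h import *
tq()"
```

```text
t 22.7 yaw 42.27 Mz 0.062 e7 0.2467 v7 -18.5 e [1.69 7.81 0.88] F [2.7 3.8 1.6] z 0.0665
```

Request:
drive_tool(
  increments=[
    [[0.0005,0,0],[0.0083,0,0]],
    [[0,0,0],[0.0042,0,0]],
    [[0,0,0],[0.002,0,0]],
    [[0,0,0],[0,0,0]],
  ],
)

```text
time_s: 23.1
tool_pos: [0.5498, 0.2492, 0.0665]
tool_rot: [-0.2, 89.9, 40.4]
force: [3.3, 4.0, 0.1]
grip_width: 0.0353
```

```bash
python3 -c "
from h import *
tq(6)"
```

```text
t 23.1 yaw 40.61 Mz 0.048 e7 -0.091 v7 0.1 e [1.63 8.27 1.04] F [3.3 4.  0.1] z 0.0665
t 23.15 yaw 40.61 Mz 0.032 e7 -0.0725 v7 0.1 e [1.64 8.27 1.04] F [2.8 4.  0.6] z 0.0665
t 23.2 yaw 40.61 Mz 0.05 e7 -0.0687 v7 0.0 e [1.64 8.27 1.04] F [3.4 3.5 0.2] z 0.0665
t 23.25 yaw 40.61 Mz 0.08 e7 -0.0685 v7 0.0 e [1.65 8.27 1.04] F [3.2 3.4 0.6] z 0.0665
t 23.3 yaw 40.61 Mz 0.084 e7 -0.0687 v7 -0.0 e [1.65 8.28 1.04] F [2.9 4.4 0.7] z 0.0665
t 23.35 yaw 40.61 Mz 0.079 e7 -0.0688 v7 0.0 e [1.66 8.27 1.04] F [2.2 5.2 0.4] z 0.0665
t 23.4 yaw 40.61 Mz 0.077 e7 -0.0689 v7 -0.0 e [1.66 8.27 1.04] F [ 3.2  3.4 -0.6] z 0.0665
```

Request:
drive_tool(
  increments=[
    [[0,0,0],[0,0,0]],
    [[0,0,0],[0,0,0]],
    [[0,0,0],[0,0,0]],
    [[0,0,0],[0,0,0]],
    [[0,0,0],[0,0,0]],
  ],
  hand=0.5,
)

```text
time_s: 23.95
tool_pos: [0.549, 0.248, 0.066]
tool_rot: [-179.6, 89.9, -139.0]
force: [-0.3, -0.4, -0.0]
grip_width: 0.0629
```

Request:
drive_tool(
  increments=[
    [[-0.3,0,0],[0,0,0]],
    [[-0.6,0,0],[0,0,0]],
    [[-0.8,0,0],[0,0,0]],
    [[-0.8,0,0],[0,0,0]],
    [[-0.8,0,0],[0,0,0]],
    [[-0.5,0,-0.3],[0,0,0]],
    [[0,0.3,-0.6],[0,0,0]],
    [[0,0.3,-0.8],[0,0,0]],
    [[0,0.3,-0.8],[0,0,0]],
    [[0,0.3,-0.8],[0,0,0]],
  ],
)

```text
time_s: 24.95
tool_pos: [0.417, 0.1984, 0.2191]
tool_rot: [-13.0, 90.0, 27.6]
force: [-0.7, -0.0, 0.6]
grip_width: 0.0654
```

```bash
python3 -c "
from h import *
show()
S=env.read_camera('scene');T=env.read_camera('top');crop(S,220,155,60,50,12,'s17.png');crop(T,185,190,40,60,10,'t17.png')
cv2.imwrite('pics/sfull.png',S['frame'][:,:,::-1])
"
```

```text
t 24.95 p [0.417  0.1984 0.2191] xax [ 0.001  0.    -1.   ] jawyaw 40.55 q [-64.1  -6.8  33.1 109.9   3.8  75.8   8.4] F [-0.7 -0.   0.6] M [-0.001  0.078 -0.041] w 0.0654
```

View pics/s17.png

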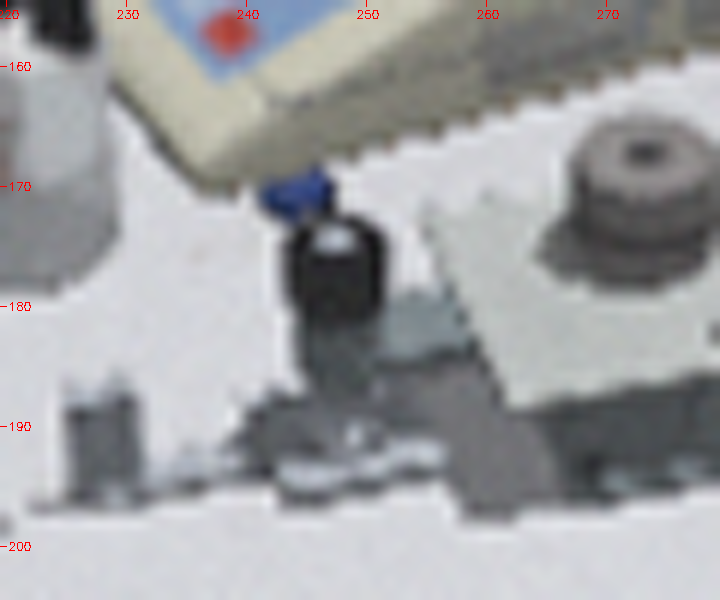

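View pics/t17.png

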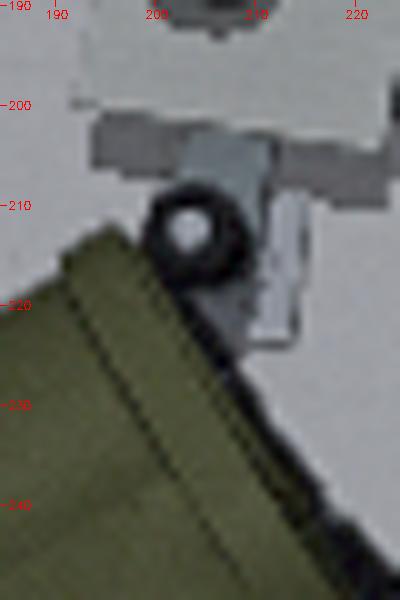

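View pics/sfull.png

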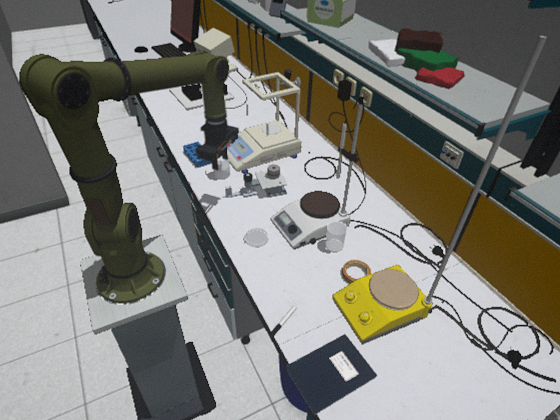

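```bash
python3 -c "
from cell import env
print(env.sign_off())"
```

```text
the job is handed in; nothing more can be done
None
```

The pad is on the worktop under the foot with its tail to the front, the foot is screwed down lightly onto it, and the job is handed in at about 25 s. No verdict was reported.

- **Placing the pad:** I gripped it by the tab, carried it over the stirrer, slid it in from the shelf's right side and let go. The two cameras put its centre about 1–2 mm from the screw's axis. In x they disagreed slightly: the top view showed it about 2 mm too far back, while the scene view showed it right or slightly too far forward. I set it between the two.
- **Pad angle:** its yaw is about −6°, against about −8.5° for the shelf. I left that difference on purpose to keep the gripper clear of the wash bottle.
- **Screwing down:** the knob turned about 124° clockwise. The last joint's torque was steady to about 0.003 N m, then changed at about 0.0045 N m a degree once some 116° had been turned, or 2.6 mm of travel. That is close to the stated rise on contact. I stopped about 9° later, at an estimated load of about 4 N.
- **Limits of the load check:** the wrist torque sensor alone was too noisy to confirm the contact, so the estimate rests on the joint torque. The load itself was not measured independently.
- **After letting go:** the pictures show the pad where I set it and nothing nearby visibly moved. The arm is raised clear and touches nothing.

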